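Fit the indexing wheels and dock the drive modules of a rotary marking fixture

TASK

Set up the two-spindle marking fixture: first turn the red isolator on the dock fully off (a quarter turn clockwise), then fit both indexing wheels, each to the hub of its own colour, turning it until its three bolt holes line up with the three studs and letting it down fully onto the hub face. Next slide every drive module that is here fully home into a free lane of the dock, until the orange catch springs up behind it; then turn the isolator fully back on and last of all press the green start button right down for about half a second. Leave the loose couplings on the bench where they are.

Things in the scene. Friction and masses are not known exactly. Their poses are not given: they have to be found in the camera images.
- wheel_blue: loose wheel with blue rim and boss: flat disc 92 mm across, 12 thick. Origin: centre of its underside, z up the axis. Round boss on the axis, 36 mm across, up to 58 mm above the origin; grip it 22 to 58 mm up (it flares to 46 below 20). 3 through holes, 12.5 mm across, 32 mm from the axis at 0, 120, 240 degrees from its own x (three turns fit alike). 0.22 to 0.45 kg
- wheel_yellow: loose wheel with yellow rim and boss: flat disc 92 mm across, 12 thick. Origin: centre of its underside, z up the axis. Round boss on the axis, 36 mm across, up to 58 mm above the origin; grip it 22 to 58 mm up (it flares to 46 below 20). 3 through holes, 12.5 mm across, 32 mm from the axis at 0, 120, 240 degrees from its own x (three turns fit alike). 0.22 to 0.45 kg
- hub_blue_seat (a point): centre of the level top face of the fixed steel hub with blue ring: 84 mm across, face 32 mm above the bench, z up. 3 brass studs on the face, 8.5 mm across, 20 tall (top 7 tapered), 32 mm from the centre at 0, 120, 240 degrees from this point's x. A seated wheel's origin lies at this point, the studs standing 8 mm out of its holes
- hub_yellow_seat (a point): centre of the level top face of the fixed steel hub with yellow ring: 84 mm across, face 32 mm above the bench, z up. 3 brass studs on the face, 8.5 mm across, 20 tall (top 7 tapered), 32 mm from the centre at 0, 120, 240 degrees from this point's x. A seated wheel's origin lies at this point, the studs standing 8 mm out of its holes
- module_1: grey drive module, upright: aluminium foot plate 70 x 46 mm, 6 thick, under a grey body 64 x 34 mm, 62 mm tall in all; black top panel with two lamps. Origin: centre of the underside, x along its length (it slides that way), y across (grip the 34 mm sides, 20 to 60 mm up), z up. It fits either end first, in either lane. 0.2 to 0.4 kg. May be absent (None)
- module_2: grey drive module, upright: aluminium foot plate 70 x 46 mm, 6 thick, under a grey body 64 x 34 mm, 62 mm tall in all; black top panel with two lamps. Origin: centre of the underside, x along its length (it slides that way), y across (grip the 34 mm sides, 20 to 60 mm up), z up. It fits either end first, in either lane. 0.2 to 0.4 kg. May be absent (None)
- dock: fixed dock on the bench, z up: base plate 12 mm thick, x -64 to +84 mm, y -70 to +70; two lanes along x, centred at y = +35 (lane 1) and -35; white housing 50 mm high from x = +44 is the stop. Guides 51 mm apart from x = +14, flared open back to -14; from x = +17 lips 39 mm apart, 9 to 14 mm above the lane floor, overhang the foot plate
- lane1_home (a point): lane 1 (left as the robot sees it): where the origin of a module stands when fully home against the stop, on the lane floor 12 mm above the bench; axes as the dock's
- lane2_home (a point): lane 2 (right as the robot sees it): where the origin of a module stands when fully home against the stop, on the lane floor 12 mm above the bench; axes as the dock's
- lane1_entry (a point): lane 1: where to set a module's origin down on the lane floor, 34 mm short of home, clear of the lips, before sliding it along x to home; there it lies on the catch and presses it down (about 1 N); axes as the dock's
- lane2_entry (a point): lane 2: where to set a module's origin down on the lane floor, 34 mm short of home, clear of the lips, before sliding it along x to home; there it lies on the catch and presses it down (about 1 N); axes as the dock's
- catch1 (a joint): orange spring catch in the floor of lane 1, hinged near the entry end: 0 when up (its tip 7 mm above the floor, 3 mm behind the foot plate of a module that is home), about 0.27 rad when pressed flush; it springs up to 0 once the module has passed
- catch2 (a joint): orange spring catch in the floor of lane 2, hinged near the entry end: 0 when up (its tip 7 mm above the floor, 3 mm behind the foot plate of a module that is home), about 0.27 rad when pressed flush; it springs up to 0 once the module has passed
- start (a joint): travel of the green start button on top of the white housing: 0 released, 0.006 m fully down (1.5 N to start, 5 N fully down, springs back)
- isolator (a joint): red rotary isolator on the white housing: 0 = on, its bar along the dock's x axis; grows clockwise from above to 1.57 rad = off, bar along y. Stays where it is left (friction 0.05 N m)
- isolator_top (a point): on the isolator's vertical axis at the top of its bar, 85 mm above the bench; the bar is 38 mm long, 12 mm wide and 26 mm tall (down to 59 mm above the bench, where a disc 39 mm across lies under it); axes as the dock's
- start_top (a point): centre of the top of the green button, 24 mm across, 68 mm above the bench when released; pressed straight down
- fitting_a: bystander: shiny coupling, 33 mm across, 46 mm tall, upright
- fitting_b: bystander: shiny coupling, 33 mm across, 46 mm tall, upright

How it is judged:
By the outcome, as a careful person would: the job done as asked, in the order asked, and still so for the second after the job is handed in, with the robot touching nothing.
Of module_1, module_2 only 1 to 2 are there at a start; the rules pass over those that are not, and their reading is None.
At some moment in a run one of wheel_blue, wheel_yellow, module_1, module_2 may be knocked a few centimetres aside while the robot is not near it.
Once in a run the grip may slacken for a moment while it holds something.
It also fails if it takes over 210 s, if anything falls off the work surface, if the arm or the gripper's body presses on something with over 40 N, if the wrist force passes 120 N, or if a joint passes its speed limit or range.

ROBOT

A 6-joint arm with a two-finger parallel gripper is mounted at the origin on a cart in front of the work surface, level with it; the furniture and walls round the work are solid. World frame = base frame: x ahead of the robot, y to its left, z up, the work surface at z = 0. Lengths are in m, angles in degrees, forces in N, time in s.
With the tool pointing down it reaches from about 0.35 to 0.85 m from the base axis. Payload 8.1 kg.
Tool frame: the origin (TCP) lies midway between the tips of the shut fingers; the grasp point (between the pads) lies 19 mm behind it (grasp_offset is the distance from the TCP to the grasp point, in m); z points along the fingers, y is the direction in which the jaws open and shut (so a half turn about z gives the same grasp; the last joint's range is limited). The gripper opens to 93 mm and grips with 3 to 60 N. Pads are 15 mm wide; open, the fingers measure 128 mm over their backs; the gripper's body (75 mm by 188 mm) begins 65 mm behind the grasp point.
Start: joints at [64.32, 7.471, 85.268, -0, 87.261, -4.893], TCP at [0.213, 0.561, 0.219] pointing down, gripper open.
Joint ranges: [-169.43, 169.43], [-51.17, 129.36], [1.28, 143.12], [-76.62, 256.62], [0, 156.53], [-152.29, 152.29]. Speed limits (degrees/s): [136.94, 136.94, 159.86, 180, 180, 180].

INTERFACE

Orientations are given as [roll, pitch, yaw] about the fixed x, y, z axes, in that order (R = Rz(yaw) Ry(pitch) Rx(roll)).
In Python, from plant import * gives the robot as it stands.
- The arm moves only by the tool apply_moves, never from a script. Its argument "steps" is a list of rows, each a list of 6 numbers: the shift along the tool's x, y, z in m, then the turn, a rotation vector about the tool's x, y, z in rad. In form: [[x, y, z, rx, ry, rz], ...]. A call has 1 to 10 rows; each row is the pose to reach, as a shift and turn from the pose commanded when the call began, along the tool's axes at that moment; what a row does not reach only later rows make up. A row lasts 1/10 s, in which the tool goes at most 50 mm and 8.59 degrees, less where a joint would pass 70% of its speed; a pose out of reach is approached as far as the arm can. A call with a gripper value outside its range is refused whole. "claw" is the opening, from 0 (shut) to 1 (fully open), set as the call begins (left out, the last holds). The fingers move at their own pace and stop on an object; "grip_force" is the grip in N (left out, the last holds). Time passes only in rows, so rows that repeat a pose let the fingers close. It gives the time, the measured TCP pose, the force and the opening at its end, in the units of the state.
- get_state(): the state, without advancing time (a new reading comes with each control period).
- capture(name): name is "scene" or "top" or "wrist"; returns a dict with "image" (420x560x3 uint8, red, green, blue), "z_map" (420x560 float32, m along the optical axis (not along the pixel's ray), 0 where there is no reading), "fx", "fy", "cx", "cy" (pixels), "rvec" (rotation vector, rad) and "tvec" (3), from world to camera coordinates, as OpenCV has them; the wrist camera has in their place "hand_eye" (4x4, takes a point from camera to tool coordinates, whose origin is the TCP and whose axes are the flange's). Camera axes: x right, y down, z forward; pixel columns grow to the right and rows downward; lengths in m; the calibration is good to about 2 mm. A picture is of the moment at which its call begins: read the wrist's pose just before it.
- sign_off(): hands the job in, once; it reports no verdict.
The state is a dict: "time_s": time; "q": joint angles; "qd": joint speeds; "tau": joint torques, N m; "tcp_pos": TCP position; "tool_rot": TCP orientation; "contact_force": force on the tool from outside, world axes, zero at the start; "torque": the same for the moment, N m; "gripper_width": finger opening in m.
Only numpy, scipy, OpenCV 4.12 (cv2) and the standard library are available. Lean on these libraries where they do the work, as an engineer would, in place of code of your own. Each camera call takes 0.05 s, during which the arm holds its last target.

## Working session

There is one attempt and no reset: what is moved stays moved. The work goes in short steps, Python scripts to look and compute and a tool call to move; the robot and the scene stay as the last step left them, time stands still between calls to the robot, and variables do not carry over. Pictures are saved under pics/ and viewed, and the job is handed in when it is done.

Besides the shell and the picture viewer there is one more tool, called by a JSON object that holds its "op" and its "data", one argument or row to a line. apply_moves: Moves the arm, as the interface text tells. Its arguments: {"type":"object","properties":{"steps":{"type":"array","items":{"type":"array","items":{"type":"number"}}},"claw":{"type":"number"},"grip_force":{"type":"number"}},"required":["steps"]}

```bash
ls; mkdir -p pics; python3 - <<'E'
from plant import *
import cv2, numpy as np
print(get_state())
for n in ("scene","top","wrist"):
    c=capture(n); cv2.imwrite(f"pics/{n}0.png",c["image"][:,:,::-1])
    print(n,{k:np.round(v,4).tolist() if not np.isscalar(v) else v for k,v in c.items() if k not in("image","z_map")})
    np.savez(f"pics/{n}0.npz",**c)
E
```

```text
pics
{'time_s': 0.0, 'q': array([ 6.43188255e+01,  7.51386117e+00,  8.53292780e+01, -7.92093811e-05,
        8.72618636e+01, -4.89109227e+00]), 'qd': array([ 0.04541843,  0.02404398,  0.04236973,  0.06788908, -0.00709224,
        0.02609036]), 'tau': array([-7.90730628e-04, -5.59817255e+01, -4.91763103e+01,  7.69156753e-02,
        3.48536402e-02, -2.66884135e-04]), 'tcp_pos': array([0.2126786 , 0.56042987, 0.21760047]), 'tool_rot': array([-1.79895373e+02, -8.87392775e-03,  1.59209914e+02]), 'contact_force': array([-0.27419252,  0.49774736,  0.95010456]), 'torque': array([ 0.04515074, -0.01013777,  0.00931778]), 'gripper_width': 0.09284065271807647}
scene {'fx': 458.3045428220658, 'fy': 458.3045428220658, 'cx': 278.7767130567892, 'cy': 201.00348652644163, 'rvec': [2.2813, -0.8735, 0.3101], 'tvec': [-0.2852, 0.3808, 0.6306]}
top {'fx': 468.46800321700056, 'fy': 468.46800321700056, 'cx': 280.11032361748784, 'cy': 213.9027263774074, 'rvec': [2.1534, -2.2023, 0.0738], 'tvec': [0.1446, 0.5105, 1.0173]}
wrist {'fx': 345.5612292043553, 'fy': 345.5612292043553, 'cx': 280.80538139424687, 'cy': 214.99008875747853, 'hand_eye': [[0.0007, -0.9551, -0.2962, 0.0813], [1.0, 0.0007, 0.0002, 0.0], [0.0001, -0.2962, 0.9551, -0.1664], [0.0, 0.0, 0.0, 1.0]]}
```

View pics/scene0.png

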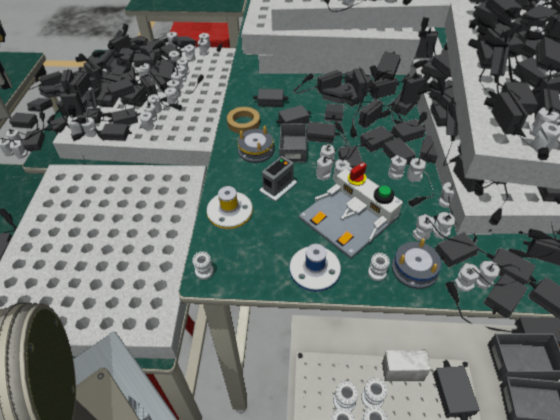

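View pics/top0.png

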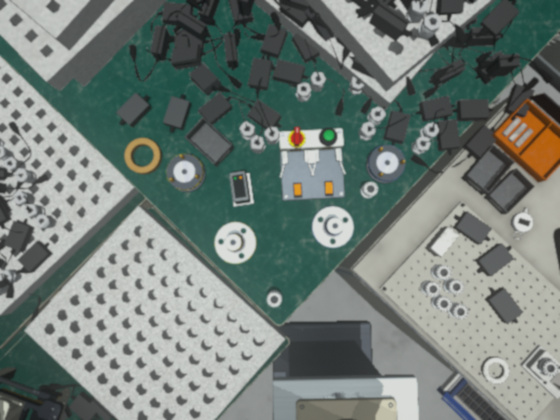

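View pics/wrist0.png

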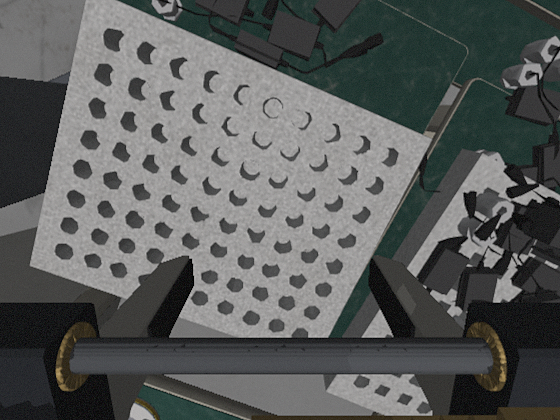

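Top view: the yellow wheel is at about (235,243), the blue wheel (333,226), a module (241,188), the dock (312,165), and hubs (186,172) and (387,163). I'll enlarge these.

```bash
cat > h.py <<'E'
from plant import *
import cv2, numpy as np
from scipy.spatial.transform import Rotation as R
def save(n,tag):
    s=get_state(); c=capture(n); c["tcp"]=s["tcp_pos"]; c["rot"]=s["tool_rot"]
    np.savez(f"pics/{n}{tag}.npz",**c); return dict(c)
def load(n,tag): return dict(np.load(f"pics/{n}{tag}.npz"))
def cam2world(c):
    T=np.eye(4)
    if "hand_eye" in c:
        T[:3,:3]=R.from_euler("xyz",c["rot"],degrees=True).as_matrix(); T[:3,3]=c["tcp"]
        return T@c["hand_eye"]
    Rm=cv2.Rodrigues(np.asarray(c["rvec"],float))[0]
    T[:3,:3]=Rm.T; T[:3,3]=-Rm.T@np.asarray(c["tvec"]).ravel(); return T
def ray(c,u,v,z):
    "pixel onto plane z=const"
    T=cam2world(c); d=T[:3,:3]@np.array([(u-c["cx"])/c["fx"],(v-c["cy"])/c["fy"],1.]); o=T[:3,3]
    return o+d*(z-o[2])/d[2]
def pts(c):
    T=cam2world(c); v,u=np.mgrid[0:420,0:560]; z=c["z_map"]
    P=np.stack([(u-c["cx"])/c["fx"]*z,(v-c["cy"])/c["fy"]*z,z],-1)
    return P@T[:3,:3].T+T[:3,3]
def proj(c,p):
    T=np.linalg.inv(cam2world(c)); q=T[:3,:3]@np.asarray(p)+T[:3,3]
    return q[0]/q[2]*c["fx"]+c["cx"],q[1]/q[2]*c["fy"]+c["cy"]
def crop(c,name,u0,v0,u1,v1,k):
    im=c["image"][v0:v1,u0:u1,::-1]; im=cv2.resize(im,None,fx=k,fy=k,interpolation=cv2.INTER_CUBIC)
    st=20 if k>=3 else 50
    for u in range((u0//st+1)*st,u1,st): cv2.putText(im,str(u),((u-u0)*k,10),0,.35,(0,255,255),1); cv2.line(im,((u-u0)*k,12),((u-u0)*k,18),(0,255,255),1)
    for v in range((v0//st+1)*st,v1,st): cv2.putText(im,str(v),(0,(v-v0)*k),0,.35,(0,255,255),1)
    cv2.imwrite(f"pics/{name}.png",im)
def tomove(dp,drot_z=0):
    "world shift to tool shift"
    s=get_state(); return R.from_euler("xyz",s["tool_rot"],degrees=True).as_matrix().T@np.asarray(dp)
E
python3 - <<'E'
from h import *
c=load("top","0")
crop(c,"t1",150,100,430,310,2)
crop(load("scene","0"),"s1",190,90,470,300,2)
P=pts(c)
for n,u,v in [("ywheel",235,243),("bwheel",333,226),("hubY",186,172),("hubB",387,163),("mod",240,185),("iso",297,138),("start",328,136),("fit",275,299),("fit2",369,189),("bench",280,240),("dockfloor",312,182)]:
    print(n,P[v,u].round(3))
E
```

```text
ywheel [0.451 0.23  0.059]
bwheel [0.482 0.021 0.058]
hubY [0.61  0.338 0.035]
hubB [ 0.62  -0.105  0.033]
mod [0.574 0.217 0.061]
iso [0.667 0.094 0.087]
start [0.674 0.027 0.069]
fit [0.329 0.148 0.032]
fit2 [ 0.563 -0.063  0.033]
bench [ 0.456  0.135 -0.003]
dockfloor [0.584 0.06  0.011]
```

View pics/t1.png

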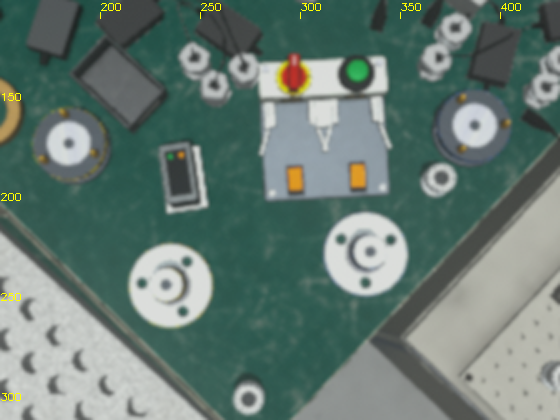

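View pics/s1.png

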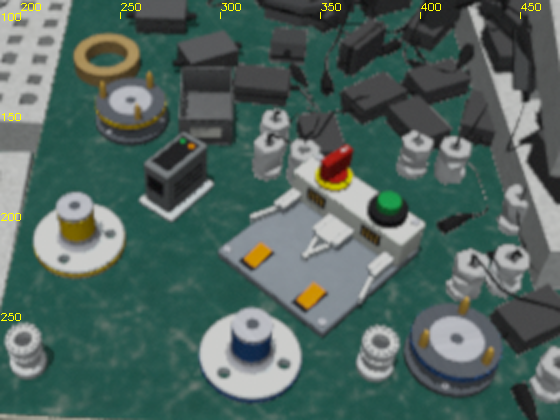

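```bash
cat >> h.py <<'E'
def plan(p,yaw):
    s=get_state(); Rm=R.from_euler("xyz",s["tool_rot"],degrees=True); Rt=R.from_euler("xyz",[180,0,yaw],degrees=True)
    d=Rm.as_matrix().T@(np.asarray(p)-s["tcp_pos"]); rv=(Rm.inv()*Rt).as_rotvec()
    print("t",round(s["time_s"],2),"tcp",s["tcp_pos"].round(4),"rot",s["tool_rot"].round(2),"w",round(float(s["gripper_width"]),4),"F",s["contact_force"].round(1))
    print("move",d.round(4),rv.round(4),"dist",np.linalg.norm(d).round(3),"ang",np.degrees(np.linalg.norm(rv)).round(1))
E
python3 -c "
from h import *
plan([0.60,0.07,0.30],180)"
```

```text
t 0.15 tcp [0.2127 0.5605 0.2178] rot [-1.7992e+02 -1.0000e-02  1.5921e+02] w 0.0929 F [-0.2  0.2 -0. ]
move [-0.5361 -0.3213 -0.0818] [-0.0014 -0.0004 -0.3628] dist 0.63 ang 20.8
```

{"op": "apply_moves", "data": {
  "steps": [
    [-0.268,-0.161,-0.08,0,0,-0.18],
    [-0.268,-0.161,-0.08,0,0,-0.18],
    [-0.268,-0.161,-0.08,0,0,-0.18],
    [-0.268,-0.161,-0.08,0,0,-0.18],
    [-0.268,-0.161,-0.08,0,0,-0.18],
    [-0.268,-0.161,-0.08,0,0,-0.18],
    [-0.268,-0.161,-0.08,0,0,-0.18],
    [-0.536,-0.321,-0.082,0,0,-0.363],
    [-0.536,-0.321,-0.082,0,0,-0.363],
    [-0.536,-0.321,-0.082,0,0,-0.363]
  ]
}}

```text
time_s: 1.15
tcp_pos: [0.497, 0.2005, 0.2995]
tool_rot: [180.0, 0.0, -179.8]
contact_force: [1.0, 0.1, -0.0]
gripper_width: 0.0929
```

```bash
python3 -c "
from h import *
plan([0.60,0.07,0.30],180)"
```

```text
t 1.15 tcp [0.497  0.2005 0.2995] rot [ 179.99    0.   -179.84] w 0.0929 F [ 1.   0.1 -0. ]
move [-0.1027 -0.1308 -0.0005] [0.0001 0.     0.0029] dist 0.166 ang 0.2
```

{"op": "apply_moves", "data": {
  "steps": [
    [-0.103,-0.131,0,0,0,0.003],
    [-0.103,-0.131,0,0,0,0.003],
    [-0.103,-0.131,0,0,0,0.003],
    [-0.103,-0.131,0,0,0,0.003],
    [-0.103,-0.131,0,0,0,0.003],
    [-0.103,-0.131,0,0,0,0.003]
  ]
}}

```text
time_s: 1.75
tcp_pos: [0.5988, 0.0716, 0.2991]
tool_rot: [180.0, -0.1, 179.8]
contact_force: [-1.2, 0.4, 0.1]
gripper_width: 0.0924
```

```bash
python3 -c "
from h import *
c=save('wrist','1'); crop(c,'w1',0,0,560,420,1)"
```

```text
(no output)
```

View pics/w1.png

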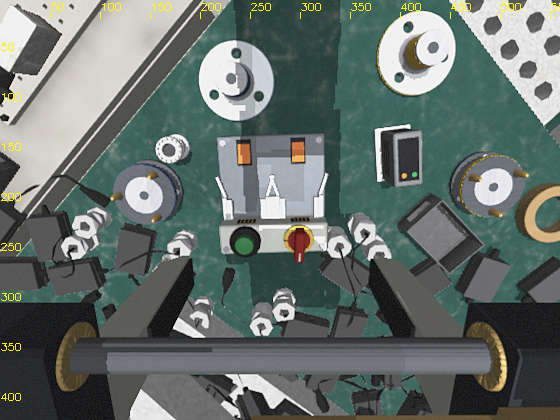

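The wrist view shows everything: blue wheel at (236,80), yellow wheel (415,52), module (403,157), blue hub (147,197), yellow hub (488,187), and the isolator (300,238) beside the start button (245,240). Next I'll zoom in.

```bash
python3 -c "
from h import *
c=load('wrist','1'); crop(c,'w1a',200,120,360,270,5); crop(c,'w1b',90,30,280,230,3);crop(c,'w1c',360,0,550,230,3)"
```

```text
(no output)
```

View pics/w1a.png

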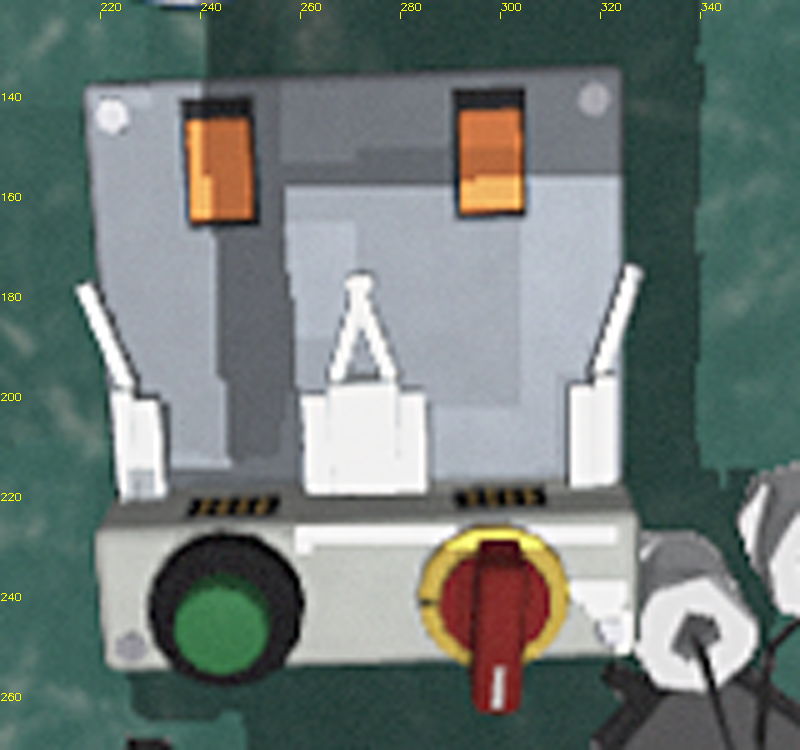

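View pics/w1b.png

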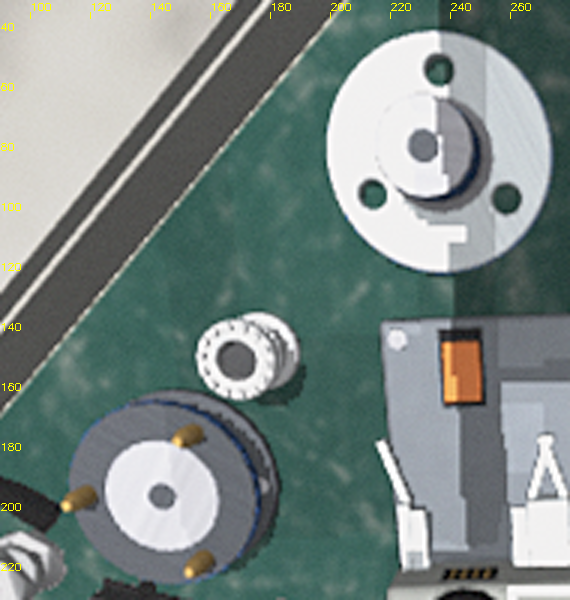

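View pics/w1c.png

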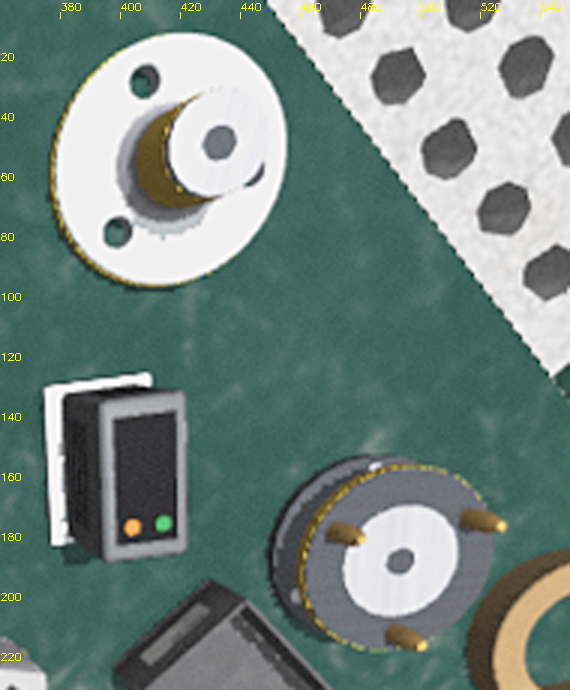

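```bash
cat > m1.py <<'E'
from h import *
c=load('wrist','1')
A=lambda x,y:(200+x/5,120+y/5); B=lambda x,y:(90+x/3,30+y/3); C=lambda x,y:(360+x/3,y/3)
def pr(n,uv,z):
    p=ray(c,*uv,z); P=pts(c)[int(round(uv[1])),int(round(uv[0]))]; print(n,p[:2].round(4),"depth",P.round(4)); return p[:2]
f2=pr("dock -64,-70",A(88,85),.012); f1=pr("dock -64,+70",A(620,68),.012)
d=f1-f2; yaw=np.degrees(np.arctan2(-d[0],d[1])); print("len",np.linalg.norm(d),"dock yaw",yaw)
i=pr("iso disc",A(494.5,597),.059); s=pr("start",A(220,630),.068)
pr("bar far end",A(497,712),.085)
k2=pr("catch2",A(220,170),.012);k1=pr("catch1",A(490,160),.012)
Rm=R.from_euler('z',yaw,degrees=True).as_matrix()[:2,:2]
o=(f1+f2)/2-Rm@[-.064,0]; print("dock o",o,"iso in dock",Rm.T@(i-o),"start in dock",Rm.T@(s-o))
def tri(n,ctr,ps,z):
    a=[]
    for p in ps:
        v=p-ctr; a.append((np.degrees(np.arctan2(v[1],v[0]))%120)); print("   r",np.linalg.norm(v).round(4),a[-1].round(1))
print("BLUE wheel"); h=[pr("h",B(*q),.012) for q in[(438,70),(373,194),(507,198)]]; m=np.mean(h,0); print(m); tri("",m,h,0); pr("boss",B(424,146),.058)
print("BLUE hub"); m=pr("dot",B(162,496),.032); h=[pr("tip",B(*q),.052) for q in[(176,441),(67,505),(189,573)]]; print(np.mean(h,0)); tri("",np.mean(h,0),h,0)
print("YEL wheel"); b=pr("boss",C(219,143),.058); h=[pr("h",C(*q),.012) for q in[(145,81),(117,232)]]; tri("",b,h,0)
print("YEL hub"); m=pr("dot",C(400,560),.032); h=[pr("tip",C(*q),.052) for q in[(362,540),(502,525),(425,645)]]; print(np.mean(h,0)); tri("",np.mean(h,0),h,0)
print("module"); h=[pr("c",C(*q),.062) for q in[(101,400),(186,390),(186,553),(103,560)]]; print(np.mean(h,0)); print(h[2]-h[1],h[3]-h[0],h[1]-h[0])
E
python3 m1.py
```

```text
dock -64,-70 [ 0.5527 -0.0099] depth [ 0.5526 -0.0092  0.0128]
dock -64,+70 [0.5487 0.1266] depth [0.55   0.128  0.0006]
len 0.1365555558846037 dock yaw 1.6521973234382765
iso disc [0.6754 0.0938] depth [0.6644 0.0924 0.0859]
start [0.6805 0.0254] depth [0.6786 0.026  0.0726]
bar far end [0.6949 0.0934] depth [7.335e-01 9.760e-02 7.000e-04]
catch2 [0.5744 0.0233] depth [0.5738 0.0238 0.0167]
catch1 [0.572  0.0936] depth [0.5717 0.0935 0.0147]
dock o [0.61467012 0.06023028] iso in dock [0.06165679 0.03180503] start in dock [ 0.06477798 -0.03668537]
BLUE wheel
h [0.4545 0.0178] depth [0.4525 0.0165 0.0009]
h [ 0.5013 -0.011 ] depth [ 0.5012 -0.0139 -0.0012]
h [0.503  0.0444] depth [ 0.5026  0.0436 -0.0006]
[0.48624461 0.01702833]
   r 0.0318 58.7
   r 0.0318 58.2
   r 0.032 58.5
boss [0.4864 0.017 ] depth [0.4868 0.0167 0.0587]
BLUE hub
dot [ 0.6245 -0.1054] depth [ 0.6242 -0.1055  0.0317]
tip [ 0.5968 -0.0889] depth [ 0.5967 -0.0882  0.0527]
tip [ 0.6233 -0.1368] depth [ 0.6227 -0.1368  0.0526]
tip [ 0.6529 -0.0899] depth [ 0.6525 -0.0894  0.0532]
[ 0.62433037 -0.10518702]
   r 0.032 29.4
   r 0.0316 28.2
   r 0.0324 28.2
YEL wheel
boss [0.4558 0.235 ] depth [0.4562 0.2349 0.0584]
h [0.4266 0.2216] depth [ 4.242e-01  2.252e-01 -1.000e-04]
h [0.4818 0.2161] depth [ 4.804e-01  2.200e-01 -4.000e-04]
   r 0.0321 84.6
   r 0.0321 83.9
YEL hub
dot [0.6142 0.3434] depth [0.6144 0.3423 0.0331]
tip [0.6014 0.3139] depth [0.6017 0.315  0.0508]
tip [0.5954 0.3693] depth [0.5956 0.3697 0.051 ]
tip [0.646  0.3477] depth [6.620e-01 3.827e-01 3.000e-04]
[0.61428041 0.34367432]
   r 0.0324 6.6
   r 0.0319 6.3
   r 0.032 7.3
module
c [0.5452 0.1999] depth [0.545  0.2009 0.0599]
c [0.5416 0.2317] depth [0.5452 0.2561 0.0007]
c [0.6045 0.2392] depth [0.617  0.2643 0.0015]
c [0.6072 0.2065] depth [ 6.216e-01  2.270e-01 -5.000e-04]
[0.57461646 0.21933289]
[0.06289398 0.00742891] [0.06203229 0.00662222] [-0.00361832  0.03183953]
```

```bash
python3 -c "
from h import *
plan([0.6757,0.0937,0.063],181.8)"
```

```text
t 1.8 tcp [0.5986 0.0722 0.2994] rot [ 1.7997e+02 -4.0000e-02  1.7989e+02] w 0.0932 F [-0.7  0.1  1.2]
move [-0.0772  0.0215  0.2364] [ 0.0006 -0.0007 -0.0334] dist 0.25 ang 1.9
```

{"op": "apply_moves", "data": {
  "steps": [
    [-0.077,0.0215,0.08,0,0,-0.033],
    [-0.077,0.0215,0.08,0,0,-0.033],
    [-0.077,0.0215,0.08,0,0,-0.033],
    [-0.077,0.0215,0.12,0,0,-0.033],
    [-0.077,0.0215,0.16,0,0,-0.033],
    [-0.077,0.0215,0.19,0,0,-0.033],
    [-0.077,0.0215,0.21,0,0,-0.033],
    [-0.077,0.0215,0.225,0,0,-0.033],
    [-0.077,0.0215,0.236,0,0,-0.033],
    [-0.077,0.0215,0.236,0,0,-0.033]
  ],
  "claw": 0.38,
  "grip_force": 15
}}

```text
time_s: 2.8
tcp_pos: [0.6755, 0.0929, 0.0628]
tool_rot: [180.0, -0.1, -178.2]
contact_force: [-0.8, 0.6, -0.8]
gripper_width: 0.0353
```

```bash
python3 -c "
from h import *
plan([0.6757,0.0937,0.063],181.8)
c=save('wrist','2'); crop(c,'w2',0,0,560,420,1)"
```

```text
t 2.8 tcp [0.6755 0.0929 0.0628] rot [ 1.8000e+02 -8.0000e-02 -1.7823e+02] w 0.0353 F [-0.8  0.6 -0.8]
move [-0.0003  0.0008 -0.0002] [ 0.     -0.0015 -0.0005] dist 0.001 ang 0.1
```

View pics/w2.png

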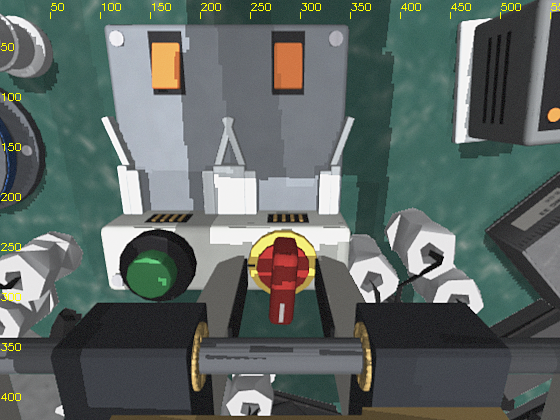

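The bar at (283,280) lies between the fingers, so I'll close and then turn clockwise.

{"op": "apply_moves", "data": {
  "steps": [
    [0,0,0,0,0,0],
    [0,0,0,0,0,0],
    [0,0,0,0,0,0],
    [0,0,0,0,0,0],
    [0,0,0,0,0,0]
  ],
  "claw": 0,
  "grip_force": 15
}}

```text
time_s: 3.35
tcp_pos: [0.6768, 0.0938, 0.0648]
tool_rot: [179.9, 0.1, -178.2]
contact_force: [-1.2, 5.4, 3.3]
gripper_width: 0.0119
```

{"op": "apply_moves", "data": {
  "steps": [
    [0,0,0,0,0,0.1],
    [0,0,0,0,0,0.2],
    [0,0,0,0,0,0.3],
    [0,0,0,0,0,0.4],
    [0,0,0,0,0,0.5],
    [0,0,0,0,0,0.6],
    [0,0,0,0,0,0.7],
    [0,0,0,0,0,0.8],
    [0,0,0,0,0,0.9],
    [0,0,0,0,0,1.0]
  ]
}}

```text
time_s: 4.35
tcp_pos: [0.6761, 0.0924, 0.0648]
tool_rot: [-180.0, -0.0, 124.2]
contact_force: [-5.8, -0.1, 6.4]
gripper_width: 0.0123
```

{"op": "apply_moves", "data": {
  "steps": [
    [0,0,0,0,0,0.1],
    [0,0,0,0,0,0.2],
    [0,0,0,0,0,0.3],
    [0,0,0,0,0,0.4],
    [0,0,0,0,0,0.5],
    [0,0,0,0,0,0.56],
    [0,0,0,0,0,0.59],
    [0,0,0,0,0,0.59],
    [0,0,0,0,0,0.59]
  ]
}}

```text
time_s: 5.25
tcp_pos: [0.6752, 0.0921, 0.0646]
tool_rot: [-179.9, 0.0, 90.6]
contact_force: [-8.9, -1.5, 10.1]
gripper_width: 0.0119
```

```bash
python3 -c "
from h import *
s=get_state();print(s['torque'],s['tool_rot'],s['gripper_width'])
c=save('wrist','3'); crop(c,'w3',0,0,560,420,1)"
```

```text
[-0.32414083  1.85409919  0.1743357 ] [-1.79862402e+02  2.89312935e-02  9.06414051e+01] 0.011938736921066404
```

View pics/w3.png

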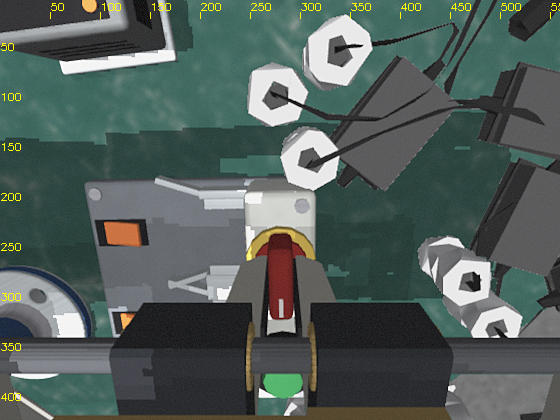

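The bar has turned to lie along dock y. It stalls at the stop with 0.17 N m against 0.05 N m of friction. Release and go to the blue wheel.

{"op": "apply_moves", "data": {
  "steps": [
    [0,0,0,0,0,0],
    [0,0,0,0,0,0],
    [0,0,0,0,0,0],
    [0,0,-0.04,0,0,0],
    [0,0,-0.08,0,0,0],
    [0,0,-0.13,0,0,0],
    [0,0,-0.17,0,0,0],
    [0,0,-0.17,0,0,0]
  ],
  "claw": 0.38
}}

```text
time_s: 6.1
tcp_pos: [0.6801, 0.0926, 0.2429]
tool_rot: [179.2, -0.0, 90.6]
contact_force: [0.1, -0.2, 0.6]
gripper_width: 0.0354
```

```bash
python3 -c "
from h import *
plan([0.4864,0.0170,0.15],178.5)"
```

```text
t 6.1 tcp [0.6801 0.0926 0.2429] rot [ 1.7923e+02 -4.0000e-02  9.0630e+01] w 0.0354 F [ 0.1 -0.2  0.6]
move [-0.0735 -0.1957  0.0903] [ 0.0112  0.0097 -1.5336] dist 0.228 ang 87.9
```

{"op": "apply_moves", "data": {
  "steps": [
    [-0.0735,-0.196,0.05,0.0,0.0,-1.5336],
    [-0.0735,-0.196,0.05,0.0,0.0,-1.5336],
    [-0.0735,-0.196,0.05,0.0,0.0,-1.5336],
    [-0.0735,-0.196,0.05,0.0,0.0,-1.5336],
    [-0.0735,-0.196,0.05,0.0,0.0,-1.5336],
    [-0.0735,-0.196,0.05,0.0,0.0,-1.5336],
    [-0.0735,-0.196,0.05,0.0,0.0,-1.5336],
    [-0.0735,-0.196,0.05,0.0,0.0,-1.5336],
    [-0.0735,-0.196,0.05,0.0,0.0,-1.5336],
    [-0.0735,-0.196,0.05,0.0,0.0,-1.5336]
  ],
  "claw": 1
}}

```text
time_s: 7.1
tcp_pos: [0.4811, 0.0167, 0.1832]
tool_rot: [180.0, 0.0, 176.9]
contact_force: [0.4, -0.2, -0.2]
gripper_width: 0.093
```

{"op": "apply_moves", "data": {
  "steps": [
    [0,0,0,0,0,-0.05],
    [0,0,0,0,0,-0.05]
  ]
}}

```text
time_s: 7.3
tcp_pos: [0.4811, 0.0167, 0.1832]
tool_rot: [180.0, -0.0, 179.5]
contact_force: [0.5, 0.1, -0.6]
gripper_width: 0.0925
```

```bash
python3 -c "
from h import *
plan([0.4864,0.0170,0.028],178.5)
c=save('wrist','4'); crop(c,'w4',0,0,560,420,1);c=save('top','4'); crop(c,'t4',150,100,430,310,2)"
```

```text
t 7.3 tcp [0.4811 0.0167 0.1832] rot [ 1.8000e+02 -1.0000e-02  1.7947e+02] w 0.0925 F [ 0.5  0.1 -0.6]
move [-0.0054  0.0004  0.1552] [ 0.     -0.0002  0.017 ] dist 0.155 ang 1.0
```

View pics/w4.png

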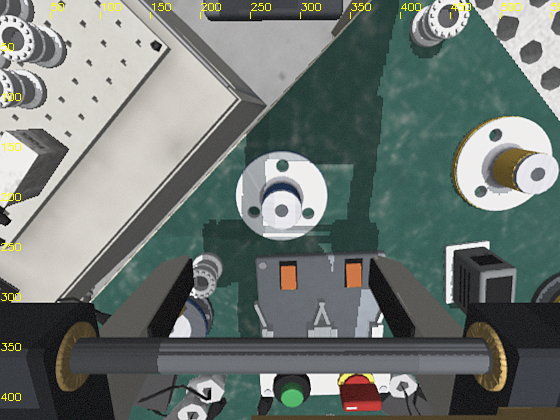

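View pics/t4.png

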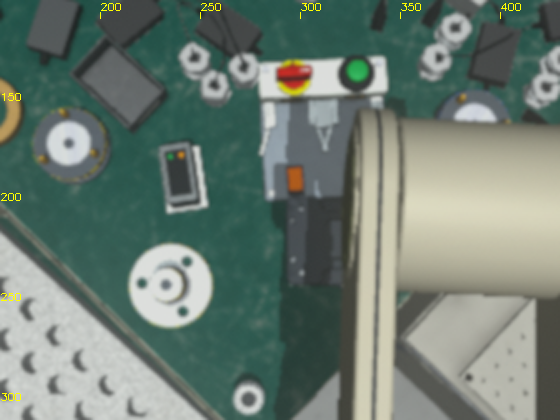

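The top view shows the red bar at (294,136) lying across, so the isolator is off. I'll re-measure the blue wheel in this closer view.

```bash
python3 -c "
from h import *
c=load('wrist','4')
for u,v,z in [(281.5,210.5,.058),(282,164,.012),(254,212.5,.012),(308,213,.012),(522.5,174,.058)]: print(ray(c,u,v,z).round(4),pts(c)[int(v),int(u)].round(4))
plan([0.4864,0.0170,0.028],178.5)
"
```

```text
[0.4859 0.0168 0.058 ] [0.485  0.0163 0.0596]
[0.4521 0.0176 0.012 ] [ 4.54e-01  1.76e-02 -1.00e-04]
[ 0.5014 -0.0113  0.012 ] [ 5.045e-01 -1.240e-02 -2.000e-04]
[0.5024 0.0438 0.012 ] [ 0.5063  0.0448 -0.0009]
[0.4552 0.2222 0.058 ] [0.455  0.221  0.0592]
t 7.4 tcp [0.4811 0.0167 0.1833] rot [-1.8000e+02 -1.0000e-02  1.7933e+02] w 0.0932 F [-0.4 -0.3 -0. ]
move [-0.0053  0.0004  0.1553] [-0.     -0.0002  0.0145] dist 0.155 ang 0.8
```

{"op": "apply_moves", "data": {
  "steps": [
    [-0.005,0.0,0.05,0,0,0.015],
    [-0.005,0.0,0.09,0,0,0.015],
    [-0.005,0.0,0.12,0,0,0.015],
    [-0.005,0.0,0.14,0,0,0.015],
    [-0.005,0.0,0.155,0,0,0.015],
    [-0.005,0.0,0.155,0,0,0.015],
    [-0.005,0.0,0.155,0,0,0.015]
  ]
}}

```text
time_s: 8.1
tcp_pos: [0.4861, 0.0166, 0.0287]
tool_rot: [180.0, -0.0, 178.5]
contact_force: [0.9, -0.0, -0.1]
gripper_width: 0.0931
```

{"op": "apply_moves", "data": {
  "steps": [
    [0,0,0,0,0,0],
    [0,0,0,0,0,0],
    [0,0,0,0,0,0],
    [0,0,0,0,0,0],
    [0,0,0,0,0,0],
    [0,0,0,0,0,0],
    [0,0,0,0,0,0],
    [0,0,0,0,0,0]
  ],
  "claw": 0,
  "grip_force": 40
}}

```text
time_s: 8.9
tcp_pos: [0.4861, 0.0167, 0.0285]
tool_rot: [180.0, -0.0, 178.6]
contact_force: [-0.5, -0.5, -0.7]
gripper_width: 0.0355
```

```bash
python3 -c "
from h import *
plan([0.4864,0.0170,0.028],178.5)
c=save('wrist','5'); crop(c,'w5',0,0,560,420,1)"
```

```text
t 8.9 tcp [0.4861 0.0167 0.0285] rot [180.    -0.   178.58] w 0.0355 F [-0.5 -0.5 -0.7]
move [-0.0003  0.0003  0.0005] [ 0.0001 -0.0001  0.0014] dist 0.001 ang 0.1
```

View pics/w5.png

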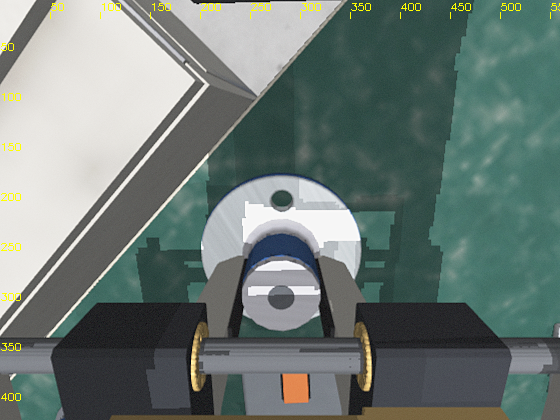

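```bash
cat >> h.py <<'E'
def rel(c,p):
    "world pt -> tool frame"
    return R.from_euler("xyz",c["rot"],degrees=True).as_matrix().T@(np.asarray(p)-c["tcp"])
E
python3 -c "
from h import *
c=load('wrist','5')
b=ray(c,280.5,297,.058);h=ray(c,282,199.5,.012);print(b,h,rel(c,b),rel(c,h),np.degrees(np.arctan2(*(h-b)[[1,0]])))
plan([0.4864,0.0170,0.15],178.5)"
```

```text
[0.48562368 0.01622242 0.058     ] [0.45261151 0.0177808  0.012     ] [ 0.0004755  -0.00048137 -0.02947251] [0.03351219 0.00025481 0.0165304 ] 177.29729899255273
t 8.95 tcp [0.4861 0.0167 0.0285] rot [ 1.8000e+02 -1.0000e-02  1.7858e+02] w 0.0353 F [ 0.5 -0.5  0.6]
move [-0.0003  0.0003 -0.1215] [ 0.0001 -0.0001  0.0014] dist 0.122 ang 0.1
```

{"op": "apply_moves", "data": {
  "steps": [
    [0,0,-0.015,0,0,0],
    [0,0,-0.035,0,0,0],
    [0,0,-0.06,0,0,0],
    [0,0,-0.085,0,0,0],
    [0,0,-0.105,0,0,0],
    [0,0,-0.12,0,0,0],
    [0,0,-0.12,0,0,0]
  ]
}}

```text
time_s: 9.65
tcp_pos: [0.4875, 0.0165, 0.1506]
tool_rot: [-180.0, 0.2, 178.6]
contact_force: [0.1, -0.0, -2.4]
gripper_width: 0.0353
```

```bash
python3 -c "
from h import *
plan([0.6244,-0.1053,0.14],148.5)
c=save('wrist','6'); crop(c,'w6',150,150,400,350,3)"
```

```text
t 9.65 tcp [0.4875 0.0165 0.1506] rot [-179.99    0.2   178.58] w 0.0353 F [ 0.1 -0.  -2.4]
move [-0.1399 -0.1184  0.0111] [0.0007 0.0034 0.525 ] dist 0.184 ang 30.1
```

View pics/w6.png

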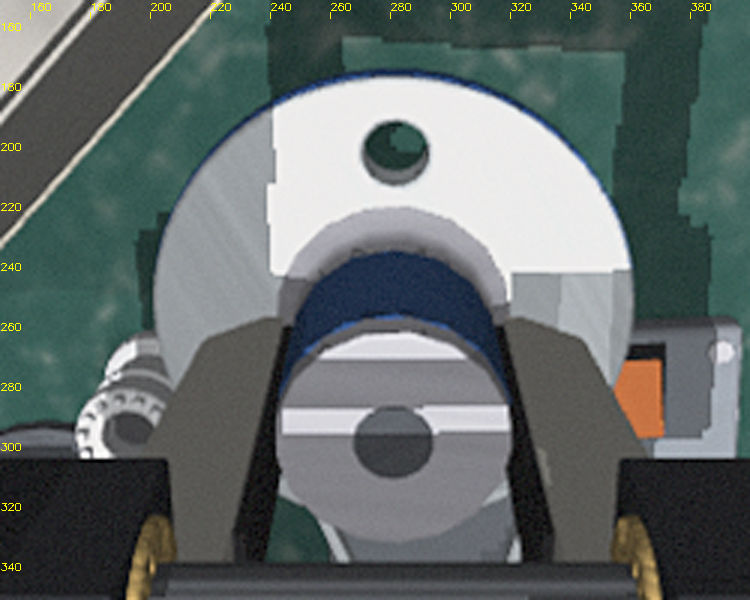

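Hole at (281.7,200.3), boss centred, and the grasp is solid. Moving over the blue hub.

{"op": "apply_moves", "data": {
  "steps": [
    [-0.02,-0.017,0.0,0,0,0.07],
    [-0.05,-0.042,0.0,0,0,0.18],
    [-0.08,-0.067,0.0,0,0,0.29],
    [-0.11,-0.092,0.005,0,0,0.4],
    [-0.13,-0.11,0.01,0,0,0.48],
    [-0.14,-0.1184,0.011,0,0,0.525],
    [-0.14,-0.1184,0.011,0,0,0.525],
    [-0.14,-0.1184,0.011,0,0,0.525]
  ]
}}

```text
time_s: 10.5
tcp_pos: [0.622, -0.1048, 0.1355]
tool_rot: [-180.0, -0.2, 148.6]
contact_force: [-0.2, -0.1, -3.4]
gripper_width: 0.0355
```

```bash
python3 -c "
from h import *
plan([0.6244,-0.1053,0.10],148.5)
c=save('wrist','7'); crop(c,'w7',150,150,400,350,3);c=save('scene','7'); crop(c,'s7',330,140,500,320,4)"
```

```text
t 10.5 tcp [ 0.622  -0.1048  0.1355] rot [-179.95   -0.19  148.56] w 0.0355 F [-0.2 -0.1 -3.4]
move [-0.0025  0.0009  0.0355] [-0.0008 -0.0033  0.001 ] dist 0.036 ang 0.2
```

View pics/w7.png

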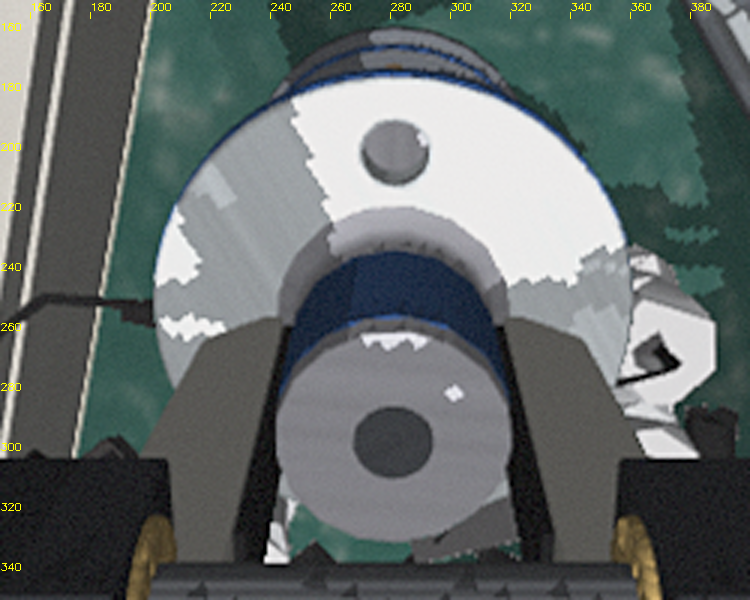

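View pics/s7.png

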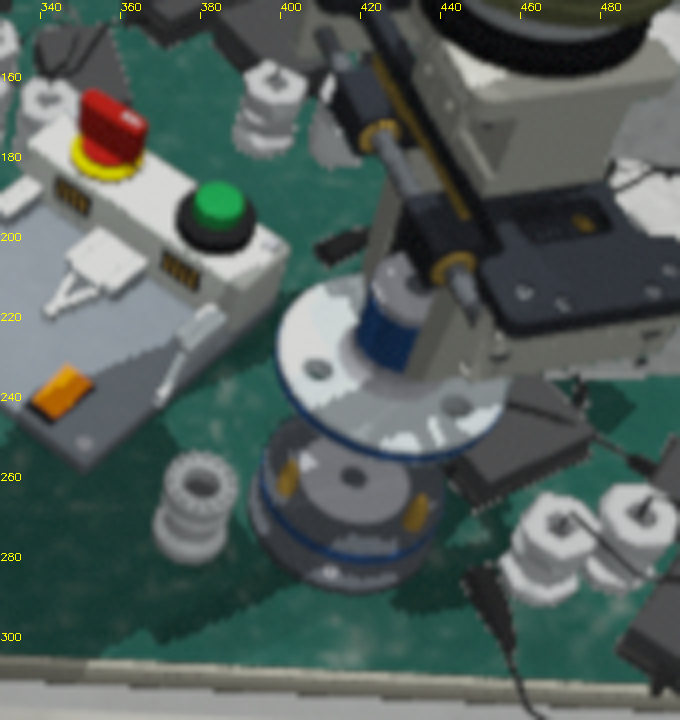

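{"op": "apply_moves", "data": {
  "steps": [
    [-0.0025,0.001,0.015,0,0,0],
    [-0.0025,0.001,0.03,0,0,0],
    [-0.0025,0.001,0.045,0,0,0],
    [-0.0025,0.001,0.05,0,0,0],
    [-0.0025,0.001,0.05,0,0,0],
    [-0.0025,0.001,0.05,0,0,0],
    [-0.0025,0.001,0.05,0,0,0]
  ]
}}

```text
time_s: 11.3
tcp_pos: [0.6265, -0.1058, 0.0885]
tool_rot: [180.0, 0.1, 148.5]
contact_force: [0.0, -0.5, -3.7]
gripper_width: 0.0356
```

```bash
python3 -c "
from h import *
plan([0.6244,-0.1053,0.06],148.5)
c=save('wrist','8'); crop(c,'w8',150,150,400,350,3);c=save('scene','8'); crop(c,'s8',330,140,500,320,4)"
```

```text
t 11.3 tcp [ 0.6265 -0.1058  0.0885] rot [1.7997e+02 8.0000e-02 1.4850e+02] w 0.0356 F [ 0.  -0.5 -3.7]
move [ 0.0021 -0.0007  0.0285] [ 0.0005  0.0014 -0.    ] dist 0.029 ang 0.1
```

View pics/w8.png

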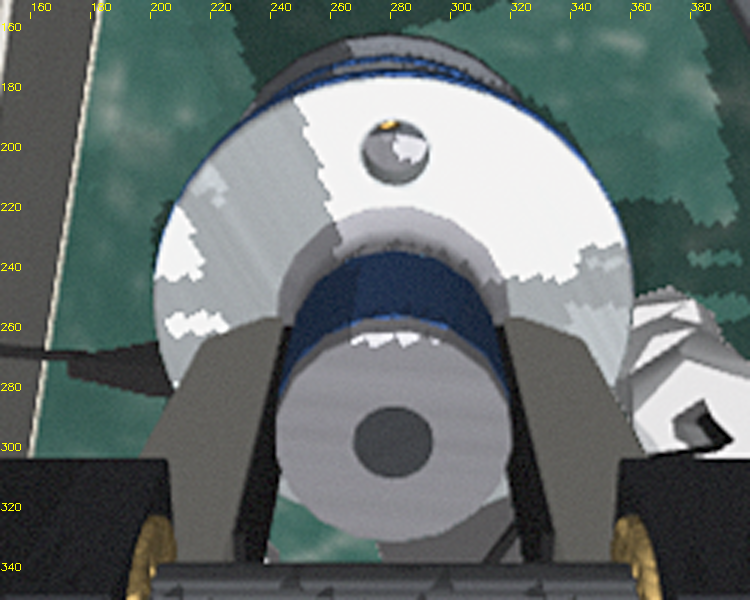

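View pics/s8.png

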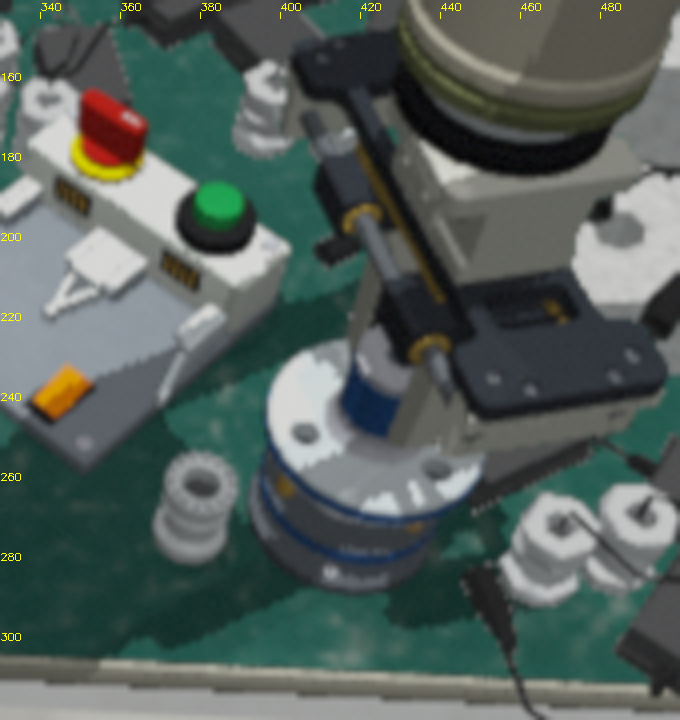

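{"op": "apply_moves", "data": {
  "steps": [
    [0.002,-0.0007,0,0,0,0],
    [0.002,-0.0007,0.002,0,0,0],
    [0.002,-0.0007,0.002,0,0,0],
    [0.002,-0.0007,0.002,0,0,0],
    [0.002,-0.0007,0.002,0,0,0]
  ]
}}

```text
time_s: 11.9
tcp_pos: [0.6237, -0.1052, 0.0855]
tool_rot: [-180.0, -0.0, 148.5]
contact_force: [0.1, 0.5, -2.1]
gripper_width: 0.0357
```

```bash
python3 -c "
from h import *
plan([0.6244,-0.1053,0.06],148.5)
c=save('wrist','9'); crop(c,'w9',220,150,340,240,6)
a=np.radians(148.5);p=np.array([.6244,-.1053])+.032*np.array([np.cos(a),np.sin(a)]);print(proj(c,[*p,.052]))
z=c['tcp'][2]-.0285+.012
print('hole',proj(c,R.from_euler('xyz',c['rot'],degrees=True).as_matrix()@[.032,0,.0165]+c['tcp']))
b=ray(c,281.7,200.3,z);print(b,rel(c,b))
"
```

```text
t 11.9 tcp [ 0.6237 -0.1052  0.0855] rot [-180.    -0.   148.5] w 0.0357 F [ 0.1  0.5 -2.1]
move [-0.0006  0.0003  0.0255] [-0.     -0.0001 -0.    ] dist 0.026 ang 0.0
(np.float64(280.6804474233855), np.float64(195.65114371685542))
hole (np.float64(280.2037113915137), np.float64(202.11729964825108))
[ 0.59601188 -0.0872488   0.06902694] [0.03302854 0.00081793 0.01650192]
```

View pics/w9.png

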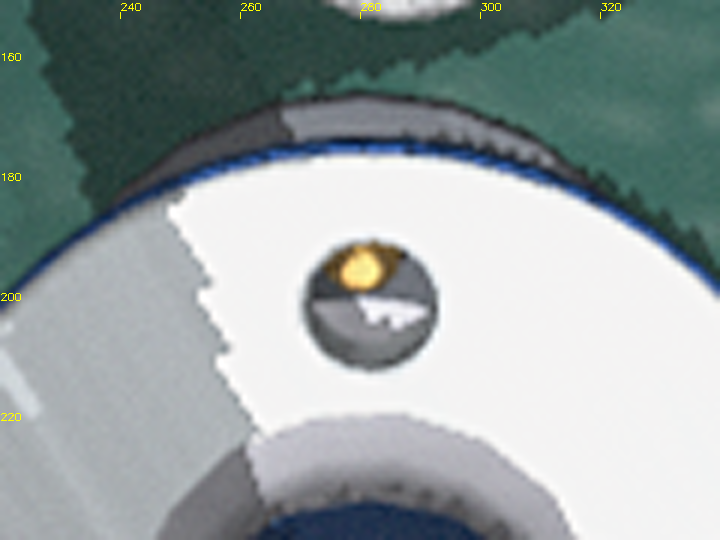

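{"op": "apply_moves", "data": {
  "steps": [
    [-0.001,0.0005,0,0,0,-0.02],
    [-0.001,0.0005,0,0,0,-0.02],
    [-0.001,0.0005,0.004,0,0,-0.02],
    [-0.001,0.0005,0.008,0,0,-0.02],
    [-0.001,0.0005,0.011,0,0,-0.02],
    [-0.001,0.0005,0.011,0,0,-0.02],
    [-0.001,0.0005,0.011,0,0,-0.02]
  ]
}}

```text
time_s: 12.65
tcp_pos: [0.6247, -0.1053, 0.0743]
tool_rot: [-180.0, -0.0, 149.6]
contact_force: [-1.1, -0.1, -2.4]
gripper_width: 0.0354
```

```bash
python3 -c "
from h import *
plan([0.6244,-0.1053,0.06],149.5)
c=save('wrist','10'); crop(c,'w10',220,150,340,240,6)
"
```

```text
t 12.65 tcp [ 0.6247 -0.1053  0.0743] rot [-1.7999e+02 -2.0000e-02  1.4964e+02] w 0.0354 F [-1.1 -0.1 -2.4]
move [ 0.0002 -0.0002  0.0143] [-0.0001 -0.0004  0.0025] dist 0.014 ang 0.1
```

View pics/w10.png

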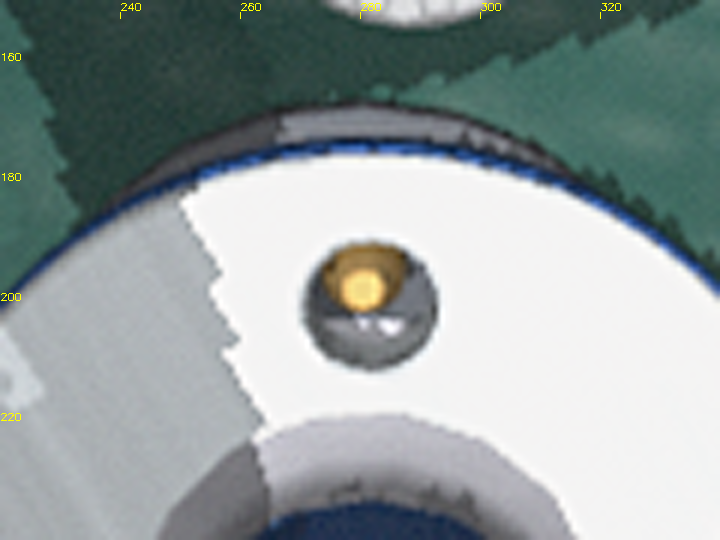

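{"op": "apply_moves", "data": {
  "steps": [
    [0,-0.0003,0.004,0,0,-0.01],
    [0,-0.0003,0.008,0,0,-0.01],
    [0,-0.0003,0.012,0,0,-0.01],
    [0,-0.0003,0.014,0,0,-0.01],
    [0,-0.0003,0.0145,0,0,-0.01],
    [0,-0.0003,0.0145,0,0,-0.01]
  ]
}}

```text
time_s: 13.3
tcp_pos: [0.6246, -0.1056, 0.0606]
tool_rot: [-180.0, -0.0, 150.2]
contact_force: [-4.2, 1.1, 3.0]
gripper_width: 0.0357
```

```bash
python3 -c "
from h import *
plan([0.6244,-0.1053,0.06],149.5)
c=save('wrist','11'); crop(c,'w11',220,150,340,240,6)
"
```

```text
t 13.3 tcp [ 0.6246 -0.1056  0.0606] rot [-1.7999e+02 -1.0000e-02  1.5022e+02] w 0.0357 F [-4.2  1.1  3. ]
move [0.0003 0.0001 0.0006] [-0.0001 -0.0002  0.0125] dist 0.001 ang 0.7
```

View pics/w11.png

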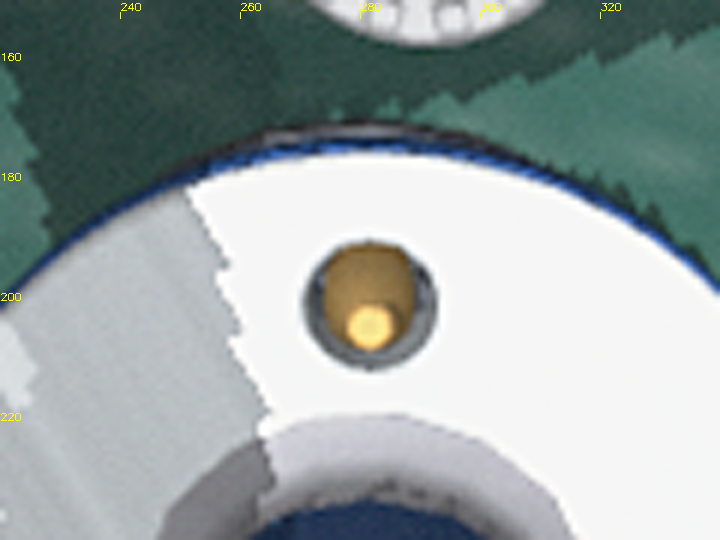

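The stud now stands through the hole at (281.5,205), and the load has passed to the hub. Releasing and lifting.

{"op": "apply_moves", "data": {
  "steps": [
    [0,0,0,0,0,0],
    [0,0,0,0,0,0],
    [0,0,0,0,0,0],
    [0,0,0,0,0,0],
    [0,0,-0.02,0,0,0],
    [0,0,-0.05,0,0,0],
    [0,0,-0.09,0,0,0],
    [0,0,-0.13,0,0,0],
    [0,0,-0.16,0,0,0],
    [0,0,-0.16,0,0,0]
  ],
  "claw": 0.8
}}

```text
time_s: 14.35
tcp_pos: [0.6277, -0.1063, 0.2269]
tool_rot: [179.8, 0.6, 150.2]
contact_force: [0.1, 0.2, 1.0]
gripper_width: 0.0743
```

```bash
python3 -c "
from h import *
plan([0.52,0.23,0.26],178)
c=save('wrist','12'); crop(c,'w12',0,0,560,420,1);c=save('top','12'); crop(c,'t12',150,100,430,310,2);c=save('scene','12'); crop(c,'s12',190,90,470,300,2)"
```

```text
t 14.35 tcp [ 0.6277 -0.1063  0.2269] rot [179.85   0.56 150.22] w 0.0743 F [0.1 0.2 1. ]
move [ 0.2602  0.2385 -0.035 ] [ 3.000e-04  1.020e-02 -4.848e-01] dist 0.355 ang 27.8
```

View pics/w12.png

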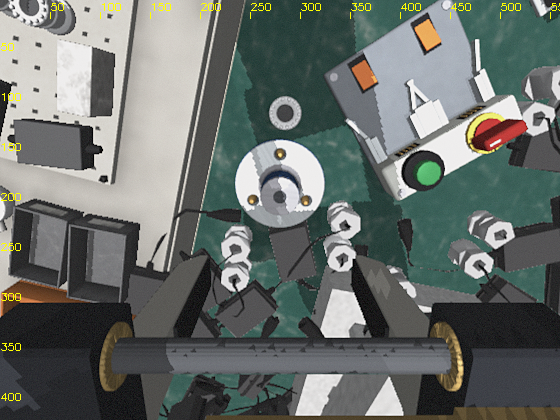

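View pics/s12.png

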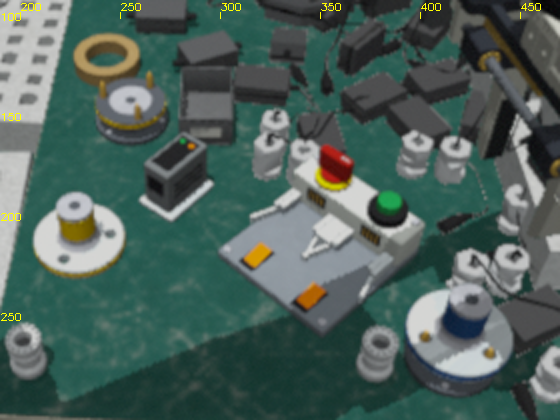

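The blue wheel is on with all three studs through at (280,153), (252,199) and (305,200). I'll check its height, then go to the yellow wheel.

{"op": "apply_moves", "data": {
  "steps": [
    [0.26,0.2385,-0.03,0,0.0,-0.485],
    [0.26,0.2385,-0.03,0,0.0,-0.485],
    [0.26,0.2385,-0.03,0,0.0,-0.485],
    [0.26,0.2385,-0.03,0,0.0,-0.485],
    [0.26,0.2385,-0.03,0,0.0,-0.485],
    [0.26,0.2385,-0.03,0,0.0,-0.485],
    [0.26,0.2385,-0.03,0,0.0,-0.485],
    [0.26,0.2385,-0.03,0,0.0,-0.485],
    [0.26,0.2385,-0.03,0,0.0,-0.485],
    [0.26,0.2385,-0.03,0,0.0,-0.485]
  ],
  "claw": 1
}}

```text
time_s: 15.5
tcp_pos: [0.5173, 0.2295, 0.2485]
tool_rot: [-179.9, -0.1, 178.0]
contact_force: [0.4, 0.1, -0.4]
gripper_width: 0.0929
```

```bash
python3 -c "
from h import *
c=load('wrist','12'); P=pts(c)
for u,v in [(265,170),(300,215),(245,185),(315,185),(279,158+39)]: print(P[v,u].round(4))
for u,v in [(280.5,154),(252,199.5),(305.5,200)]: print(ray(c,u,v,.052).round(4))
plan([0.52,0.23,0.26],178)
c=save('wrist','13'); crop(c,'w13',0,0,560,420,1)"
```

```text
[ 0.6034 -0.1099  0.045 ]
[ 0.6629 -0.1021  0.0452]
[ 0.6067 -0.1359  0.0436]
[ 0.6425 -0.0732  0.044 ]
[ 0.6244 -0.1055  0.0912]
[ 0.5963 -0.0878  0.052 ]
[ 0.6219 -0.1359  0.052 ]
[ 0.6495 -0.0888  0.052 ]
t 15.5 tcp [0.5173 0.2295 0.2485] rot [-1.7992e+02 -1.1000e-01  1.7799e+02] w 0.0929 F [ 0.4  0.1 -0.4]
move [-0.0027  0.0006 -0.0115] [-0.0014 -0.002  -0.0002] dist 0.012 ang 0.1
```

View pics/w13.png

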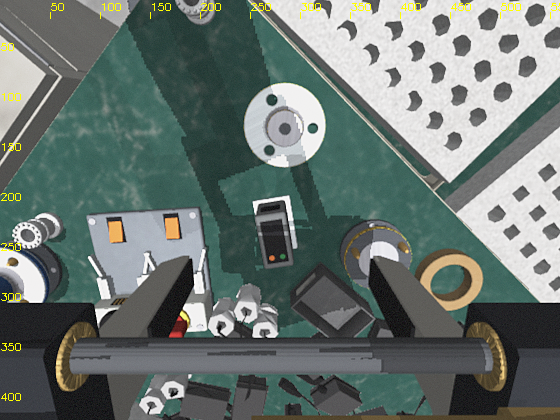

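Disc top measures 44 mm, so it is seated level. Yellow wheel at (285,125), which I'll crop for the holes.

```bash
python3 -c "
from h import *
crop(load('wrist','13'),'w13a',230,70,340,180,6)
crop(load('wrist','13'),'w13b',60,190,330,320,3)"
```

```text
(no output)
```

View pics/w13a.png

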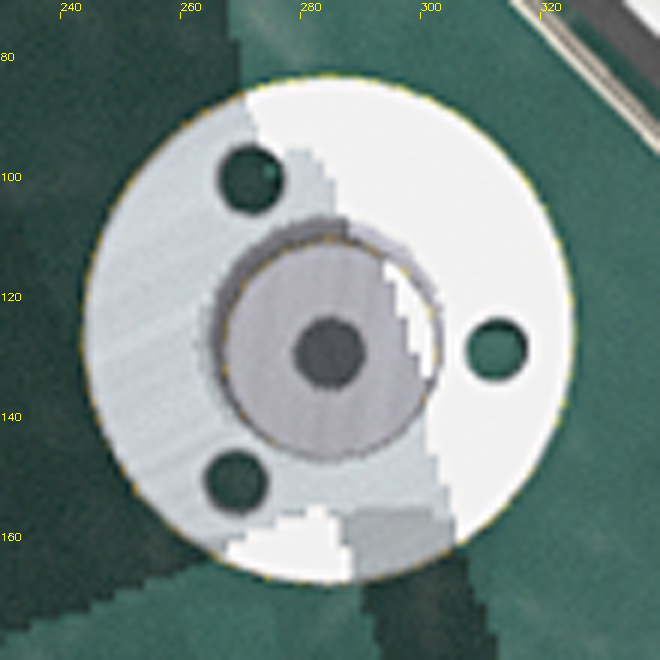

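View pics/w13b.png

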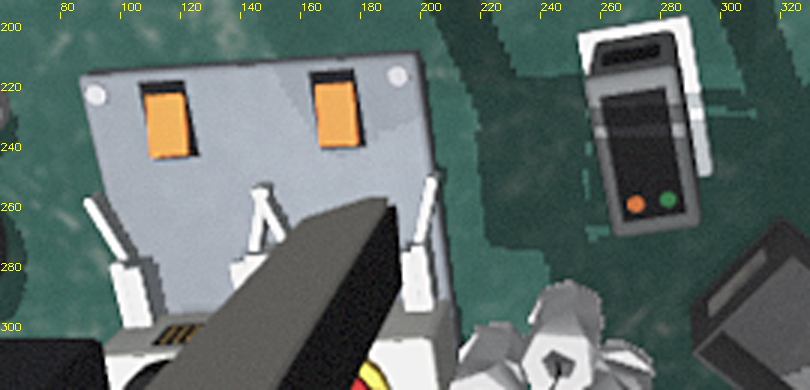

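```bash
python3 -c "
from h import *
c=load('wrist','13'); P=pts(c)
h=[ray(c,230+x/6,70+y/6,.012)[:2] for x,y in [(250,179),(496,349),(236,482)]]; b=ray(c,284.8,128.7,.058); m=np.mean(h,0)
print(m,b,P[128,285].round(4))
for q in h: v=q-m; print(q.round(4),np.linalg.norm(v).round(4),np.degrees(np.arctan2(v[1],v[0])))
h=[ray(c,60+x/3,190+y/3,.062)[:2] for x,y in [(586,85),(674,68),(698,222),(617,234)]]
m=np.mean(h,0);print('module',m,h[3]-h[0],h[2]-h[1],h[1]-h[0])
plan([0.4516,0.2290,0.028],180)
"
```

```text
[0.4557221  0.23502631] [0.45569403 0.23488692 0.058     ] [0.455  0.2351 0.0587]
[0.4267 0.2217] 0.032 -155.29543494522204
[0.4587 0.2668] 0.0319 84.67478621657312
[0.4818 0.2166] 0.0319 -35.16592758897662
module [0.57484799 0.22005449] [0.05879873 0.00831491] [0.06018179 0.00707689] [-0.00528132  0.03163444]
t 15.55 tcp [0.5176 0.2291 0.2488] rot [-1.7993e+02 -9.0000e-02  1.7793e+02] w 0.093 F [1.3 0.4 0.3]
move [ 0.0656 -0.0022  0.2209] [-0.0012 -0.0017 -0.0361] dist 0.23 ang 2.1
```

```bash
python3 -c "
from h import *
c=load('wrist','13'); P=pts(c)
print(P[60,400],P[100,340],P[80,440],P[300,500],P[200,540])
plan([0.4557,0.2350,0.0285],204.7)
"
```

```text
[ 0.37636747  0.40199448 -0.11710032] [0.42924809 0.29898698 0.00109397] [ 0.40470273  0.4622873  -0.11967901] [0.69400562 0.51954651 0.00112727] [ 0.58328457  0.62254055 -0.09723315]
t 15.55 tcp [0.5176 0.2291 0.2488] rot [-1.7993e+02 -9.0000e-02  1.7793e+02] w 0.093 F [1.3 0.4 0.3]
move [0.0617 0.0039 0.2204] [-0.0008 -0.0019 -0.4672] dist 0.229 ang 26.8
```

{"op": "apply_moves", "data": {
  "steps": [
    [0.0617,0.0039,0.05,0,0,-0.467],
    [0.0617,0.0039,0.09,0,0,-0.467],
    [0.0617,0.0039,0.13,0,0,-0.467],
    [0.0617,0.0039,0.13,0,0,-0.467],
    [0.0617,0.0039,0.16,0,0,-0.467],
    [0.0617,0.0039,0.185,0,0,-0.467],
    [0.0617,0.0039,0.205,0,0,-0.467],
    [0.0617,0.0039,0.22,0,0,-0.467],
    [0.0617,0.0039,0.22,0,0,-0.467],
    [0.0617,0.0039,0.22,0,0,-0.467]
  ]
}}

```text
time_s: 16.55
tcp_pos: [0.4572, 0.2365, 0.0313]
tool_rot: [-180.0, 0.1, -155.4]
contact_force: [1.1, 0.2, -0.2]
gripper_width: 0.0927
```

```bash
python3 -c "
from h import *
plan([0.4557,0.2350,0.0285],204.7)
c=save('wrist','14'); crop(c,'w14',150,150,400,350,3)"
```

```text
t 16.55 tcp [0.4572 0.2365 0.0313] rot [-1.7999e+02  6.0000e-02 -1.5536e+02] w 0.0927 F [ 1.1  0.2 -0.2]
move [ 0.0019 -0.0007  0.0028] [-0.0001  0.001  -0.001 ] dist 0.004 ang 0.1
```

View pics/w14.png

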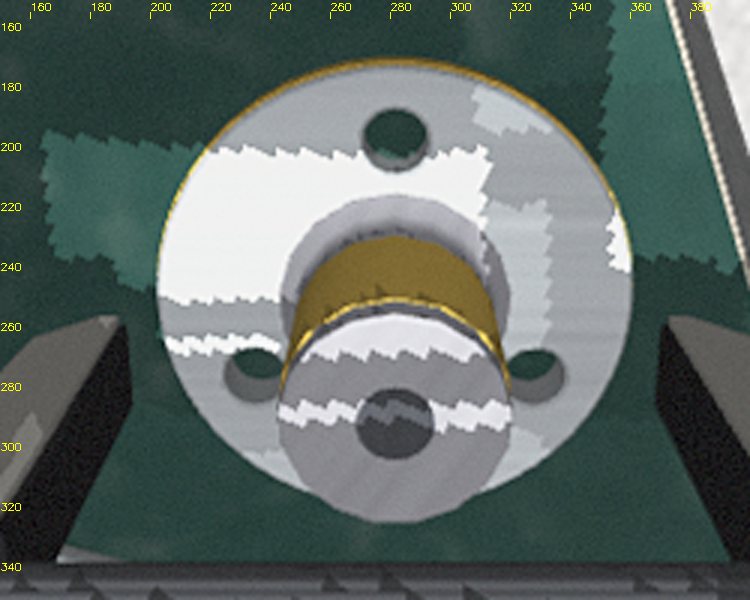

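{"op": "apply_moves", "data": {
  "steps": [
    [0.0,0,0,0,0,0],
    [0,0,0,0,0,0]
  ]
}}

```text
time_s: 16.8
tcp_pos: [0.4569, 0.237, 0.0313]
tool_rot: [-180.0, 0.1, -155.3]
contact_force: [0.4, -0.3, 0.5]
gripper_width: 0.0931
```

```bash
python3 -c "
from h import *
plan([0.4557,0.2350,0.0285],204.7)"
```

```text
t 16.8 tcp [0.4569 0.237  0.0313] rot [-1.8000e+02  1.1000e-01 -1.5525e+02] w 0.0931 F [ 0.4 -0.3  0.5]
move [ 0.0019 -0.0013  0.0028] [-0.0001  0.0019  0.0008] dist 0.004 ang 0.1
```

{"op": "apply_moves", "data": {
  "steps": [
    [0.0019,-0.0013,0.0028,0,0,0],
    [0.0019,-0.0013,0.0028,0,0,0],
    [0.0019,-0.0013,0.0028,0,0,0]
  ]
}}

```text
time_s: 17.1
tcp_pos: [0.4546, 0.2345, 0.0271]
tool_rot: [180.0, -0.0, -155.2]
contact_force: [0.3, 0.2, -0.1]
gripper_width: 0.093
```

{"op": "apply_moves", "data": {
  "steps": [
    [0,0,0,0,0,0],
    [0,0,0,0,0,0],
    [0,0,0,0,0,0],
    [0,0,0,0,0,0],
    [0,0,0,0,0,0],
    [0,0,0,0,0,0],
    [0,0,0,0,0,0],
    [0,0,0,0,0,0]
  ],
  "claw": 0,
  "grip_force": 40
}}

```text
time_s: 17.9
tcp_pos: [0.4547, 0.2348, 0.0273]
tool_rot: [180.0, -0.0, -155.2]
contact_force: [0.4, 0.2, -0.4]
gripper_width: 0.0352
```

{"op": "apply_moves", "data": {
  "steps": [
    [0,0,-0.015,0,0,0],
    [0,0,-0.035,0,0,0],
    [0,0,-0.06,0,0,0],
    [0,0,-0.085,0,0,0],
    [0,0,-0.105,0,0,0],
    [0,0,-0.12,0,0,0],
    [0,0,-0.12,0,0,0],
    [0,0,-0.12,0,0,0],
    [0,0,-0.12,0,0,0]
  ]
}}

```text
time_s: 18.8
tcp_pos: [0.4538, 0.2342, 0.1457]
tool_rot: [180.0, -0.1, -155.2]
contact_force: [-0.0, 0.6, -4.1]
gripper_width: 0.0355
```

```bash
python3 -c "
from h import *
plan([0.6142,0.3435,0.14],246.7)
c=save('wrist','15'); crop(c,'w15',150,150,400,350,3)"
```

```text
t 18.8 tcp [0.4538 0.2342 0.1457] rot [ 1.7999e+02 -1.5000e-01 -1.5524e+02] w 0.0355 F [-0.   0.6 -4.1]
move [-0.1914  0.032   0.0052] [ 0.0011 -0.0024 -0.7319] dist 0.194 ang 41.9
```

View pics/w15.png

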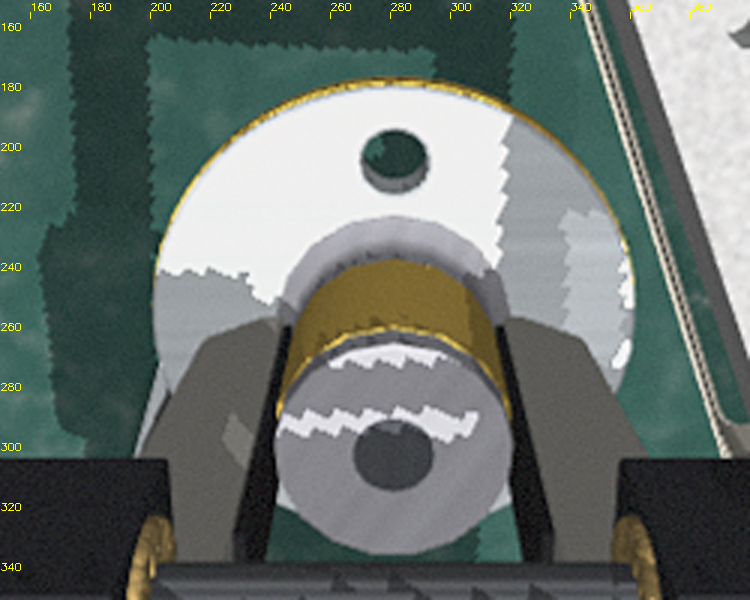

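{"op": "apply_moves", "data": {
  "steps": [
    [-0.02,0.003,0.0,0,0,-0.07],
    [-0.05,0.008,0.0,0,0,-0.18],
    [-0.08,0.013,0.0,0,0,-0.3],
    [-0.115,0.019,0.0,0,0,-0.42],
    [-0.15,0.025,0,0,0,-0.55],
    [-0.175,0.029,0,0,0,-0.66],
    [-0.191,0.032,0.005,0,0,-0.732],
    [-0.191,0.032,0.005,0,0,-0.732],
    [-0.191,0.032,0.005,0,0,-0.732],
    [-0.191,0.032,0.005,0,0,-0.732]
  ]
}}

```text
time_s: 19.85
tcp_pos: [0.614, 0.3432, 0.1415]
tool_rot: [179.9, -0.1, -113.4]
contact_force: [0.2, 0.3, -3.6]
gripper_width: 0.0354
```

{"op": "apply_moves", "data": {
  "steps": [
    [0,0,0,0,0,0],
    [0,0,0,0,0,0],
    [0,0,0,0,0,0]
  ]
}}

```text
time_s: 20.15
tcp_pos: [0.6148, 0.3436, 0.1428]
tool_rot: [-180.0, 0.0, -113.3]
contact_force: [0.1, 0.0, -3.2]
gripper_width: 0.0356
```

```bash
python3 -c "
from h import *
plan([0.6138,0.3426,0.085],246.7)
c=save('wrist','16'); crop(c,'w16',150,150,400,350,3)"
```

```text
t 20.15 tcp [0.6148 0.3436 0.1428] rot [-1.7998e+02  2.0000e-02 -1.1332e+02] w 0.0356 F [ 0.1  0.  -3.2]
move [0.0013 0.0005 0.0578] [-0.0004  0.0004 -0.0003] dist 0.058 ang 0.0
```

View pics/w16.png

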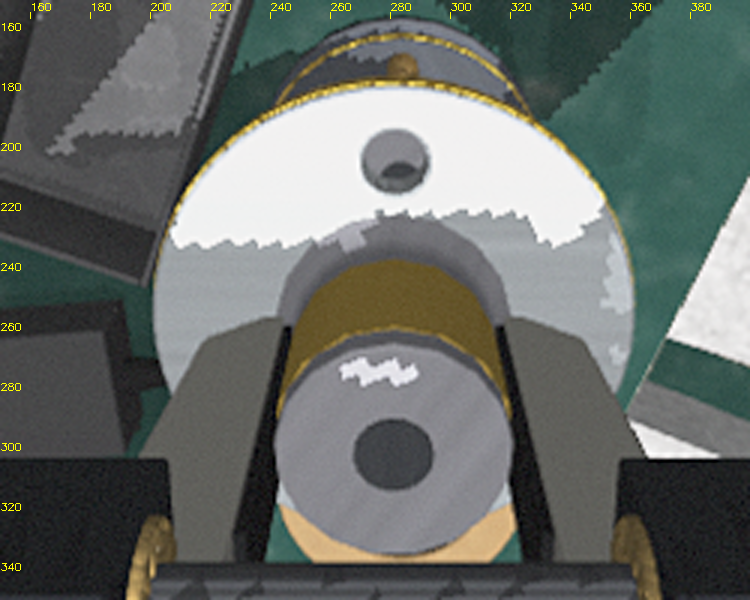

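Stud top visible at (284,172). Check it against the prediction, then descend.

{"op": "apply_moves", "data": {
  "steps": [
    [0.001,0.0005,0.015,0,0,0],
    [0.001,0.0005,0.03,0,0,0],
    [0.001,0.0005,0.045,0,0,0],
    [0.001,0.0005,0.055,0,0,0],
    [0.001,0.0005,0.0585,0,0,0],
    [0.001,0.0005,0.0585,0,0,0],
    [0.001,0.0005,0.0585,0,0,0],
    [0.001,0.0005,0.0585,0,0,0]
  ]
}}

```text
time_s: 21.0
tcp_pos: [0.6147, 0.3433, 0.0849]
tool_rot: [-179.9, 0.1, -113.3]
contact_force: [0.4, 0.1, -4.0]
gripper_width: 0.0354
```

```bash
python3 -c "
from h import *
plan([0.6138,0.3426,0.06],246.7)
c=save('wrist','17'); crop(c,'w17',220,150,340,240,6)
a=np.radians(246.7);p=np.array([.6142,.3435])+.032*np.array([np.cos(a),np.sin(a)]);print(proj(c,[*p,.052]))
z=c['tcp'][2]-.0272
for u,v,zz in [(281.3,203.3,z+.012),(281.2,301.8,z+.058)]:
  b=ray(c,u,v,zz);print(b,rel(c,b))
"
```

```text
t 21.0 tcp [0.6147 0.3433 0.0849] rot [-1.7993e+02  8.0000e-02 -1.1330e+02] w 0.0354 F [ 0.4  0.1 -4. ]
move [0.001  0.0006 0.0249] [-0.0013  0.0013  0.    ] dist 0.025 ang 0.1
(np.float64(284.152553332558), np.float64(196.9754381375726))
[0.60269736 0.31257691 0.0697432 ] [ 0.03299302 -0.0010902   0.01515746]
[0.61562615 0.34277018 0.1157432 ] [ 8.69595778e-05 -1.08125508e-03 -3.07988030e-02]
```

View pics/w17.png

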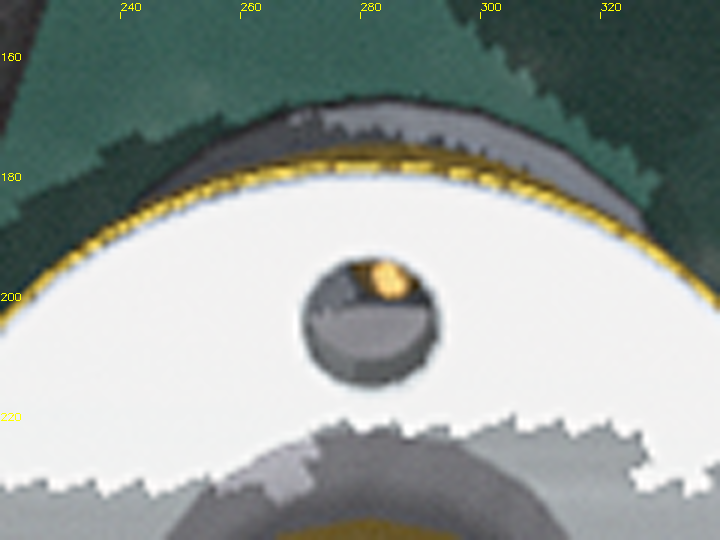

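{"op": "apply_moves", "data": {
  "steps": [
    [0,0.0015,0,0,0,0],
    [0,0.0015,0,0,0,0],
    [0,0.0015,0.004,0,0,0],
    [0,0.0015,0.008,0,0,0],
    [0,0.0015,0.011,0,0,0],
    [0,0.0015,0.011,0,0,0],
    [0,0.0015,0.011,0,0,0],
    [0,0.0015,0.011,0,0,0]
  ]
}}

```text
time_s: 21.85
tcp_pos: [0.6127, 0.3436, 0.0729]
tool_rot: [-180.0, 0.0, -113.3]
contact_force: [-0.2, 0.1, -4.3]
gripper_width: 0.0352
```

```bash
python3 -c "
from h import *
plan([0.6138,0.3426,0.06],246.7)
c=save('wrist','18'); crop(c,'w18',220,150,340,240,6)
a=np.radians(246.7);p=np.array([.6142,.3435])+.032*np.array([np.cos(a),np.sin(a)]);print(proj(c,[*p,.052]))
z=c['tcp'][2]-.0272
for u,v,zz in [(281.3,203.3,z+.012),(281.2,301.8,z+.058)]:
  b=ray(c,u,v,zz);print(b,rel(c,b))
"
```

```text
t 21.85 tcp [0.6127 0.3436 0.0729] rot [-1.7999e+02  1.0000e-02 -1.1330e+02] w 0.0352 F [-0.2  0.1 -4.3]
move [ 0.0005 -0.0014  0.0129] [-0.0002  0.0001  0.    ] dist 0.013 ang 0.0
(np.float64(280.7967736838732), np.float64(203.13718493420026))
[0.60070615 0.31288444 0.05770492] [ 0.03298287 -0.00109015  0.0151953 ]
[0.61369749 0.34309861 0.10370492] [ 8.72567405e-05 -1.08122583e-03 -3.07998060e-02]
```

View pics/w18.png

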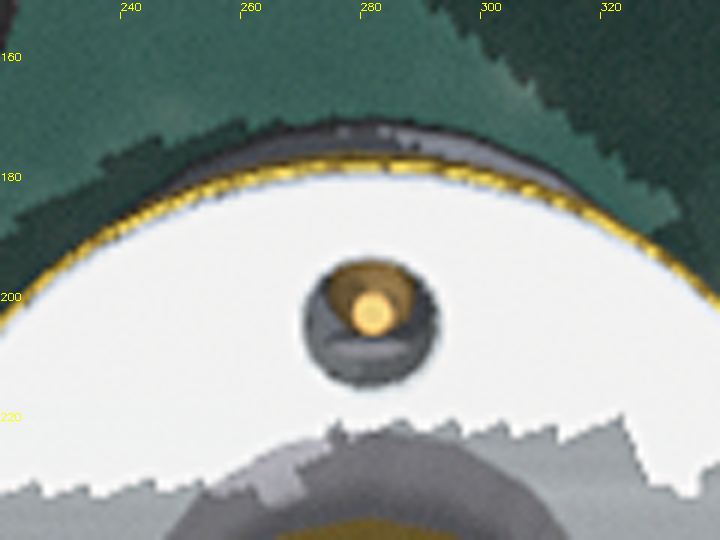

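{"op": "apply_moves", "data": {
  "steps": [
    [0,0,0.004,0,0,0],
    [0,0,0.008,0,0,0],
    [0,0,0.012,0,0,0],
    [0,0,0.014,0,0,0],
    [0,0,0.0145,0,0,0],
    [0,0,0.0145,0,0,0],
    [0,0,0.0145,0,0,0]
  ]
}}

```text
time_s: 22.6
tcp_pos: [0.6126, 0.3437, 0.0592]
tool_rot: [180.0, 0.0, -113.3]
contact_force: [-3.9, -3.3, 5.6]
gripper_width: 0.0356
```

```bash
python3 -c "
from h import *
plan([0.6138,0.3426,0.06],246.7)
c=save('wrist','19'); crop(c,'w19',220,150,340,240,6)
"
```

```text
t 22.6 tcp [0.6126 0.3437 0.0592] rot [ 1.7999e+02  1.0000e-02 -1.1329e+02] w 0.0356 F [-3.9 -3.3  5.6]
move [ 0.0005 -0.0016 -0.0008] [0.0001 0.0001 0.0002] dist 0.002 ang 0.0
```

View pics/w19.png

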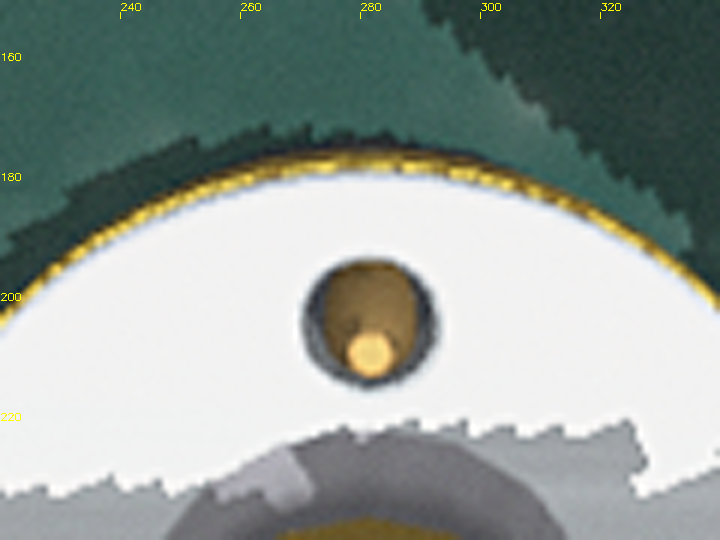

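The yellow wheel is seated with its stud through at (281,207) and 5.6 N upward on the tool. Release and lift.

{"op": "apply_moves", "data": {
  "steps": [
    [0,0,0,0,0,0],
    [0,0,0,0,0,0],
    [0,0,0,0,0,0],
    [0,0,0,0,0,0],
    [0,0,-0.02,0,0,0],
    [0,0,-0.05,0,0,0],
    [0,0,-0.09,0,0,0],
    [0,0,-0.13,0,0,0],
    [0,0,-0.17,0,0,0],
    [0,0,-0.17,0,0,0]
  ],
  "claw": 0.8
}}

```text
time_s: 23.65
tcp_pos: [0.6158, 0.3451, 0.2373]
tool_rot: [-179.5, 0.5, -113.3]
contact_force: [0.9, 0.0, 0.5]
gripper_width: 0.0746
```

{"op": "apply_moves", "data": {
  "steps": [
    [0,0,0,0,0,0],
    [0,0,0,0,0,0]
  ]
}}

```text
time_s: 23.85
tcp_pos: [0.612, 0.3433, 0.2266]
tool_rot: [179.9, -0.1, -113.3]
contact_force: [0.4, -0.1, -0.7]
gripper_width: 0.074
```

```bash
python3 -c "
from h import *
plan([0.575,0.15,0.26],187)
c=save('wrist','20'); crop(c,'w20',0,0,560,420,1)"
```

```text
t 23.85 tcp [0.612  0.3433 0.2266] rot [ 1.7992e+02 -9.0000e-02 -1.1330e+02] w 0.074 F [ 0.4 -0.1 -0.7]
move [ 0.1922 -0.0424 -0.0332] [ 4.000e-04 -2.300e-03  1.042e+00] dist 0.2 ang 59.7
```

View pics/w20.png

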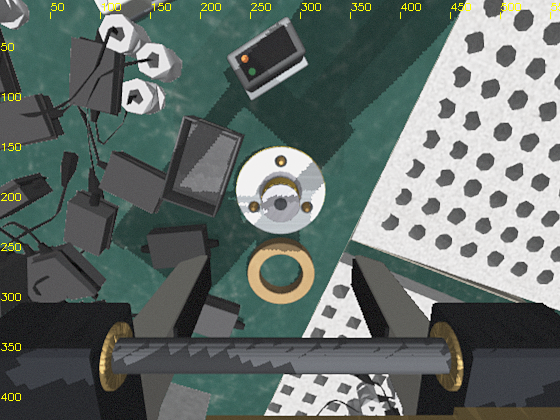

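All three studs are through the yellow wheel at (280,161), (253,207) and (306,207). Now a look at the module and dock.

{"op": "apply_moves", "data": {
  "steps": [
    [0.192,-0.042,-0.02,0,0,1.042],
    [0.192,-0.042,-0.02,0,0,1.042],
    [0.192,-0.042,-0.02,0,0,1.042],
    [0.192,-0.042,-0.02,0,0,1.042],
    [0.192,-0.042,-0.02,0,0,1.042],
    [0.192,-0.042,-0.02,0,0,1.042],
    [0.192,-0.042,-0.02,0,0,1.042],
    [0.192,-0.042,-0.02,0,0,1.042],
    [0.192,-0.042,-0.02,0,0,1.042],
    [0.192,-0.042,-0.02,0,0,1.042]
  ],
  "claw": 1
}}

```text
time_s: 24.9
tcp_pos: [0.5749, 0.1507, 0.2474]
tool_rot: [-180.0, -0.1, -172.8]
contact_force: [0.6, 0.4, -0.6]
gripper_width: 0.093
```

```bash
python3 -c "
from h import *
c=load('wrist','20');P=pts(c)
for u,v in [(260,170),(300,175),(270,220),(300,222)]: print(P[v,u].round(4))
plan([0.575,0.15,0.26],187)
c=save('wrist','21'); crop(c,'w21',0,0,560,420,1)"
```

```text
[0.6236 0.3133 0.0449]
[0.5883 0.3344 0.043 ]
[0.6357 0.366  0.0451]
[0.6075 0.381  0.0435]
t 24.9 tcp [0.5749 0.1507 0.2474] rot [-1.7999e+02 -8.0000e-02 -1.7279e+02] w 0.093 F [ 0.6  0.4 -0.6]
move [ 0.     -0.0007 -0.0126] [-0.0001 -0.0013  0.0036] dist 0.013 ang 0.2
```

View pics/w21.png

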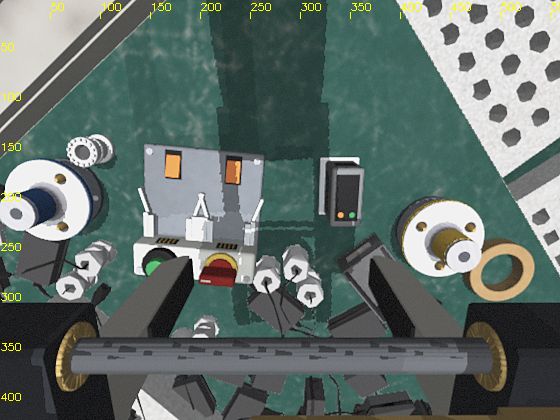

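```bash
python3 -c "
from h import *
c=load('wrist','21'); crop(c,'w21a',130,130,270,290,5); crop(c,'w21b',310,140,380,230,8)"
```

```text
(no output)
```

View pics/w21a.png

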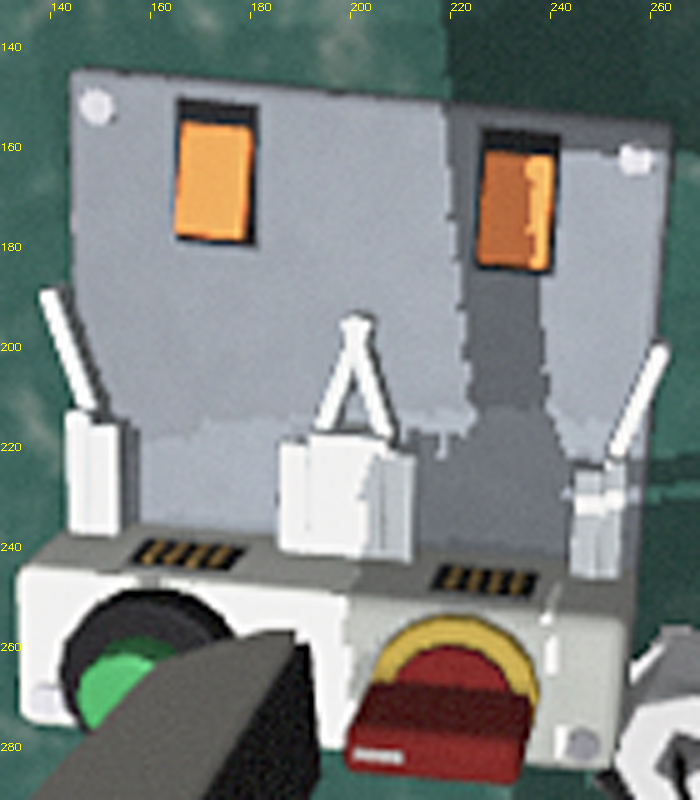

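View pics/w21b.png

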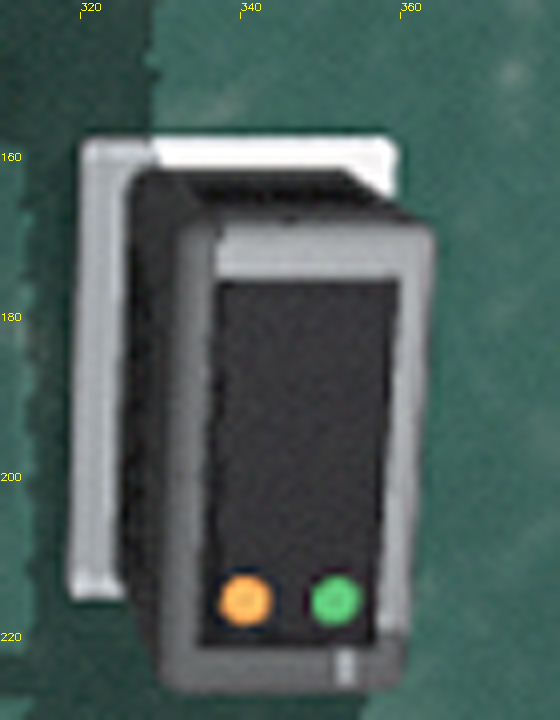

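```bash
python3 -c "
from h import *
c=load('wrist','21');P=pts(c)
A=lambda x,y,z: ray(c,130+x/5,130+y/5,z)[:2]
def yw(a,b): d=b-a; return np.degrees(np.arctan2(-d[0],d[1])).round(2),np.linalg.norm(d).round(4)
a,b=A(73,70,.012),A(670,122,.012); print('base',a,b,yw(a,b))
s,t=A(97,105,.012),A(636,158,.012); print('screws',s,t,yw(s,t),(s+t)/2)
k2,k1=A(215,182,.014),A(514,209,.014); print('catch',k2,k1,yw(k2,k1),(k1+k2)/2)
h,g=A(20,568,.05),A(625,618,.05); print('housing front',h,g,yw(h,g),(h+g)/2)
for n,q in [('l2r',(122,430)),('l2l',(281,445)),('l1r',(413,460)),('l1l',(572,472))]: print(n,A(*q,.026), P[int(130+q[1]/5),int(130+q[0]/5)].round(3))
print('left post/mid/right z',P[222,149].round(4),P[228,198].round(4),P[233,250].round(4))
Z=lambda x,y,z: ray(c,310+x/8,140+y/8,z)[:2]
m=[Z(*q,.062) for q in [(185,222),(434,222),(405,688),(163,688)]]; M=np.mean(m,0)
print('mod',M,m); d=(m[2]+m[3]-m[0]-m[1])/2; print(np.linalg.norm(d),np.degrees(np.arctan2(d[1],d[0])), yw(m[0],m[1]),yw(m[3],m[2]),P[190,345])
f=[Z(80,135,.006),Z(398,135,.006),Z(70,598,.006)]; print('foot',f,yw(f[0],f[1]),np.linalg.norm(f[2]-f[0]),(f[1]+f[2])/2, np.degrees(np.arctan2(*(f[2]-f[0])[::-1])))
"
```

```text
base [ 0.55280101 -0.01013167] [0.54727722 0.12681246] (np.float64(2.31), np.float64(0.1371))
screws [ 0.56008954 -0.00455879] [0.55652849 0.11990541] (np.float64(1.64), np.float64(0.1245)) [0.55830902 0.05767331]
catch [0.57410912 0.02361671] [0.57163263 0.09303871] (np.float64(2.04), np.float64(0.0695)) [0.57287087 0.05832771]
housing front [ 0.66043328 -0.00661922] [0.65529501 0.13046237] (np.float64(2.15), np.float64(0.1372)) [0.65786414 0.06192157]
l2r [0.63320713 0.00745014] [0.639 0.002 0.011]
l2l [0.63218758 0.04473241] [0.632 0.045 0.026]
l1r [0.6319707  0.07587451] [0.632 0.075 0.027]
l1l [0.63019505 0.11345885] [0.634 0.112 0.013]
left post/mid/right z [0.6413 0.0014 0.0265] [0.6417 0.0592 0.026 ] [0.6402 0.1211 0.0257]
mod [0.57443572 0.21994241] [array([0.54524249, 0.20008481]), array([0.54122195, 0.23164413]), array([0.60358014, 0.2401612 ]), array([0.6076983, 0.2078795])]
0.06293768670716032 7.445701569721906 (np.float64(7.26), np.float64(0.0318)) (np.float64(7.27), np.float64(0.0325)) [0.56636989 0.21603749 0.06334702]
foot [array([0.54262543, 0.1921693 ]), array([0.53672962, 0.23845958]), array([0.61305108, 0.20196972])] (np.float64(7.26), np.float64(0.0467)) 0.07110429214097123 [0.57489035 0.22021465] 7.922396628898447
```

Module pose is (0.5747, 0.220) at yaw 7.4°. The dock is at (0.614, 0.0605), yaw 2.0°, agreeing from both the base edge and the housing front. Now to grasp the module.

```bash
python3 -c "
from h import *
plan([0.5747,0.2200,0.026],187.4)"
```

```text
t 24.95 tcp [0.575  0.1508 0.2477] rot [-1.8000e+02 -5.0000e-02 -1.7283e+02] w 0.0928 F [-0.  -0.7 -0.9]
move [-0.0085  0.0688  0.2217] [-0.     -0.0009 -0.004 ] dist 0.232 ang 0.2
```

{"op": "apply_moves", "data": {
  "steps": [
    [-0.0085,0.069,0.04,0,0,-0.004],
    [-0.0085,0.069,0.08,0,0,-0.004],
    [-0.0085,0.069,0.12,0,0,-0.004],
    [-0.0085,0.069,0.12,0,0,-0.004],
    [-0.0085,0.069,0.12,0,0,-0.004],
    [-0.0085,0.069,0.12,0,0,-0.004]
  ],
  "claw": 0.8
}}

```text
time_s: 25.55
tcp_pos: [0.5772, 0.2201, 0.1318]
tool_rot: [180.0, 0.2, -172.8]
contact_force: [-0.0, 0.3, 0.9]
gripper_width: 0.0744
```

```bash
python3 -c "
from h import *
plan([0.5747,0.2200,0.026],187.4)
c=save('wrist','22'); crop(c,'w22',150,50,450,350,2)"
```

```text
t 25.55 tcp [0.5772 0.2201 0.1318] rot [ 179.97    0.25 -172.77] w 0.0744 F [-0.   0.3  0.9]
move [3.000e-03 1.000e-04 1.058e-01] [ 0.0005  0.0043 -0.0029] dist 0.106 ang 0.3
```

View pics/w22.png

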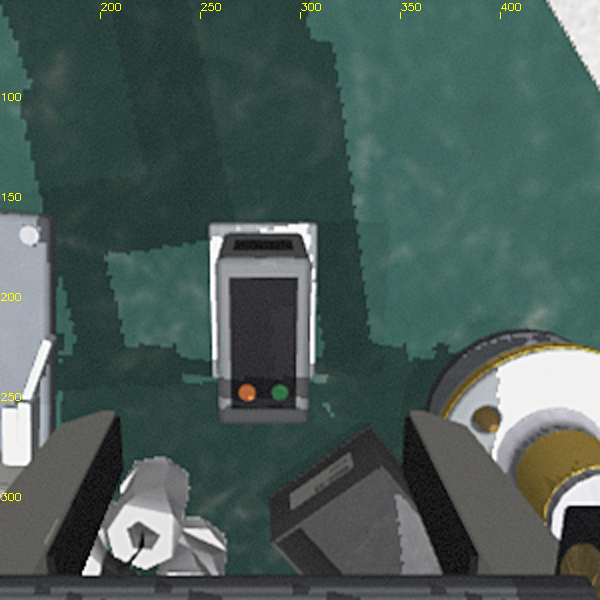

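{"op": "apply_moves", "data": {
  "steps": [
    [0.002,0,0.035,0,0,0],
    [0.002,0,0.065,0,0,0],
    [0.002,0,0.09,0,0,0],
    [0.002,0,0.1,0,0,0],
    [0.002,0,0.105,0,0,0],
    [0.002,0,0.105,0,0,0],
    [0.002,0,0.105,0,0,0]
  ]
}}

```text
time_s: 26.3
tcp_pos: [0.5748, 0.2202, 0.0254]
tool_rot: [180.0, 0.2, -172.8]
contact_force: [-0.4, -1.3, 0.3]
gripper_width: 0.0746
```

{"op": "apply_moves", "data": {
  "steps": [
    [0,0,0,0,0,0],
    [0,0,0,0,0,0],
    [0,0,0,0,0,0],
    [0,0,0,0,0,0],
    [0,0,0,0,0,0],
    [0,0,0,0,0,0]
  ],
  "claw": 0,
  "grip_force": 40
}}

```text
time_s: 26.9
tcp_pos: [0.5732, 0.2199, 0.0232]
tool_rot: [180.0, -0.0, -172.8]
contact_force: [-0.1, 0.5, 0.9]
gripper_width: 0.0338
```

```bash
python3 -c "
from h import *
plan([0.5747,0.2200,0.10],187.4)
c=save('wrist','23'); crop(c,'w23',150,50,450,350,2)"
```

```text
t 26.9 tcp [0.5732 0.2199 0.0232] rot [ 1.8000e+02 -1.0000e-02 -1.7277e+02] w 0.0338 F [-0.1  0.5  0.9]
move [-0.0014 -0.0001 -0.0768] [ 0.     -0.0001 -0.0029] dist 0.077 ang 0.2
```

View pics/w23.png

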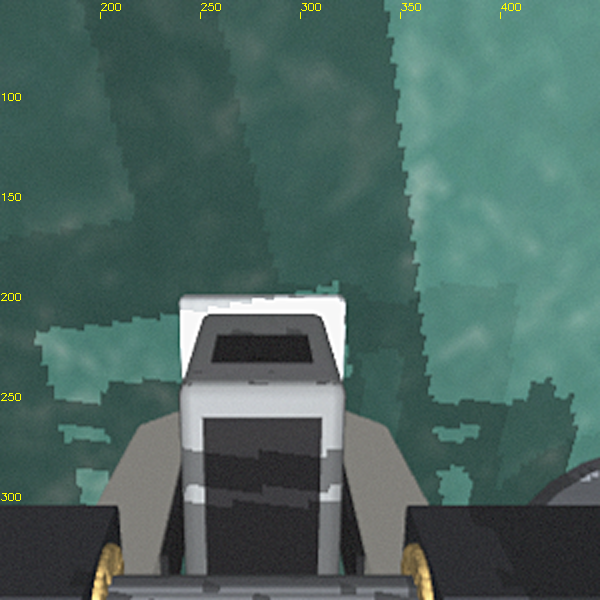

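{"op": "apply_moves", "data": {
  "steps": [
    [0,0,-0.015,0,0,0],
    [0,0,-0.035,0,0,0],
    [0,0,-0.055,0,0,0],
    [0,0,-0.07,0,0,0],
    [0,0,-0.077,0,0,0],
    [0,0,-0.077,0,0,0],
    [0,0,-0.077,0,0,0]
  ]
}}

```text
time_s: 27.65
tcp_pos: [0.5728, 0.2198, 0.0995]
tool_rot: [-180.0, -0.1, -172.8]
contact_force: [-0.2, 0.2, -3.4]
gripper_width: 0.0336
```

```bash
python3 -c "
from h import *
plan([0.5863,0.0941,0.10],182)"
```

```text
t 27.65 tcp [0.5728 0.2198 0.0995] rot [-1.7999e+02 -6.0000e-02 -1.7277e+02] w 0.0336 F [-0.2  0.2 -3.4]
move [ 0.0025 -0.1264 -0.0004] [-0.0002 -0.001   0.0913] dist 0.126 ang 5.2
```

{"op": "apply_moves", "data": {
  "steps": [
    [0.0,-0.015,0,0,0,0.02],
    [0.0,-0.04,0,0,0,0.04],
    [0.001,-0.07,0,0,0,0.06],
    [0.0025,-0.1,0,0,0,0.091],
    [0.0025,-0.12,0,0,0,0.091],
    [0.0025,-0.1265,0,0,0,0.091],
    [0.0025,-0.1265,0,0,0,0.091],
    [0.0025,-0.1265,0,0,0,0.091],
    [0.0025,-0.1265,0,0,0,0.091]
  ]
}}

```text
time_s: 28.55
tcp_pos: [0.5865, 0.095, 0.1]
tool_rot: [180.0, -0.0, -177.9]
contact_force: [0.0, 0.9, -3.5]
gripper_width: 0.0336
```

```bash
python3 -c "
from h import *
plan([0.5863,0.0941,0.0352],182)
c=save('wrist','24'); crop(c,'w24',0,0,560,420,1)
c=save('scene','24'); crop(c,'s24',270,130,430,270,5)"
```

```text
t 28.55 tcp [0.5865 0.095  0.1   ] rot [ 1.7998e+02 -3.0000e-02 -1.7793e+02] w 0.0336 F [ 0.   0.9 -3.5]
move [ 0.0002 -0.0009  0.0648] [ 0.0003 -0.0005  0.0012] dist 0.065 ang 0.1
```

View pics/w24.png

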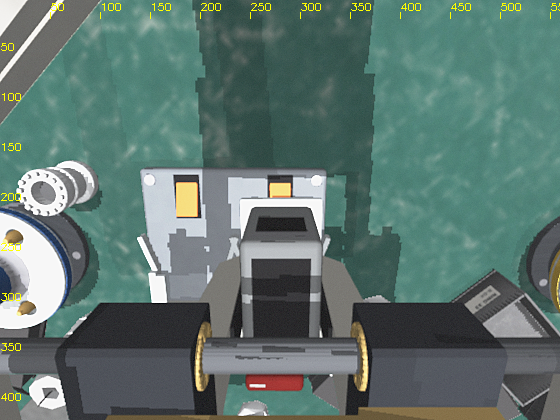

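View pics/s24.png

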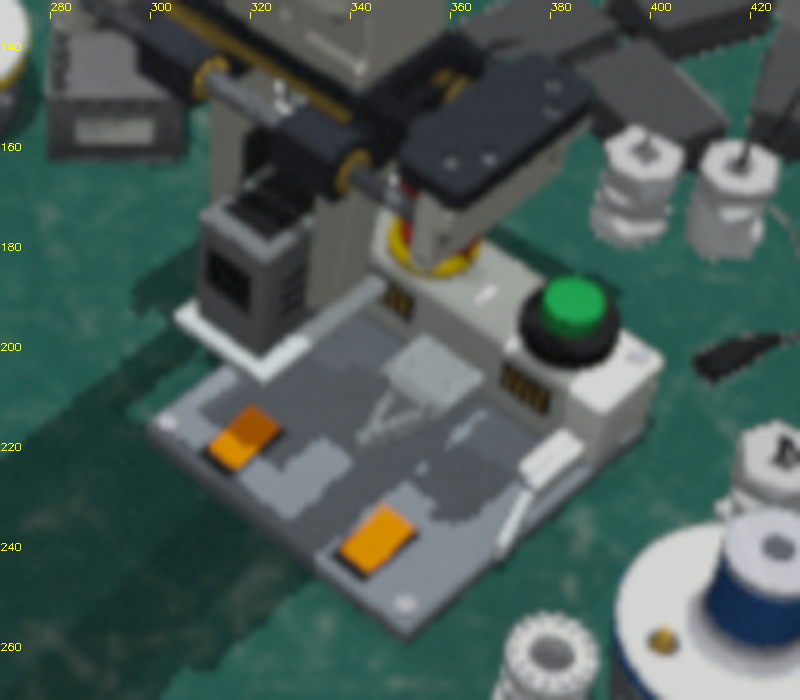

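{"op": "apply_moves", "data": {
  "steps": [
    [0,-0.0008,0.02,0,0,0],
    [0,-0.0008,0.04,0,0,0],
    [0,-0.0008,0.055,0,0,0],
    [0,-0.0008,0.061,0,0,0],
    [0,-0.0008,0.0635,0,0,0],
    [0,-0.0008,0.0645,0,0,0],
    [0,-0.0008,0.0645,0,0,0],
    [0,-0.0008,0.0645,0,0,0]
  ]
}}

```text
time_s: 29.45
tcp_pos: [0.5874, 0.0933, 0.0367]
tool_rot: [180.0, 0.1, -178.0]
contact_force: [0.3, 0.3, -2.5]
gripper_width: 0.0338
```

```bash
python3 -c "
from h import *
plan([0.6203,0.0953,0.0355],182)
c=save('wrist','25'); crop(c,'w25',100,100,400,320,2)
c=save('scene','25'); crop(c,'s25',270,130,430,270,5)"
```

```text
t 29.45 tcp [0.5874 0.0933 0.0367] rot [ 1.8000e+02  8.0000e-02 -1.7798e+02] w 0.0338 F [ 0.3  0.3 -2.5]
move [-0.0329  0.0008  0.0012] [0.0001 0.0014 0.0003] dist 0.033 ang 0.1
```

View pics/w25.png

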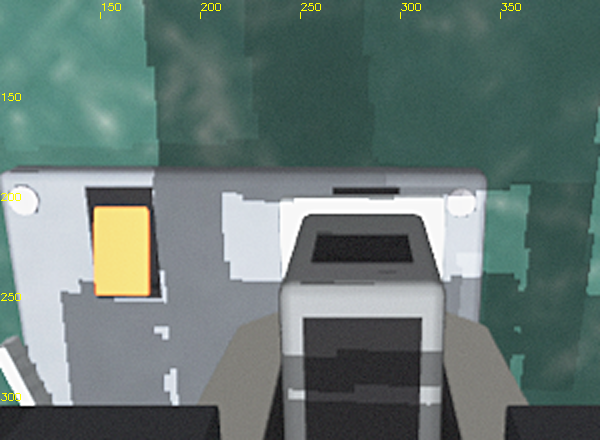

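View pics/s25.png

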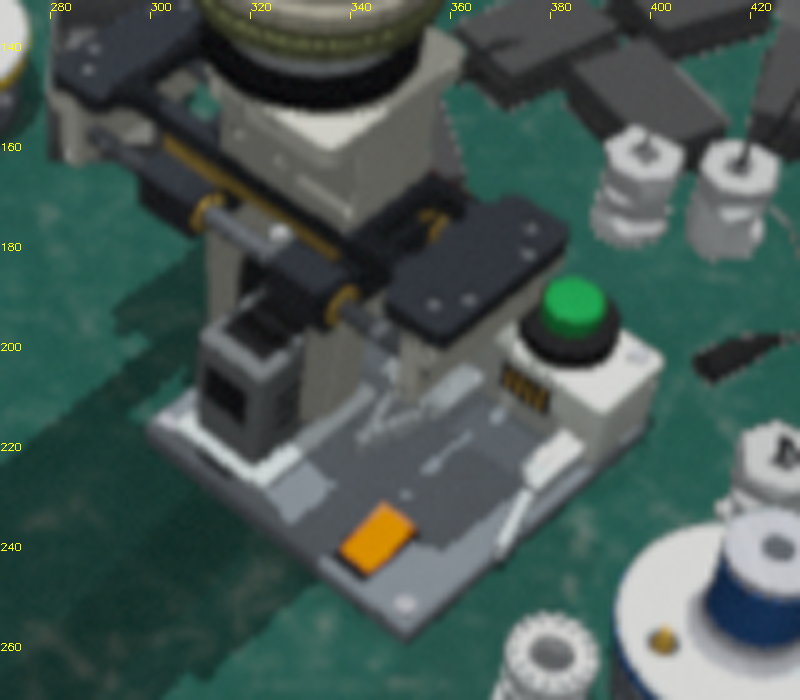

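{"op": "apply_moves", "data": {
  "steps": [
    [0,0.001,0.001,0,0,0],
    [-0.004,0.001,0.001,0,0,0],
    [-0.008,0.001,0.001,0,0,0],
    [-0.012,0.001,0.001,0,0,0],
    [-0.016,0.001,0.001,0,0,0],
    [-0.02,0.001,0.001,0,0,0],
    [-0.024,0.001,0.001,0,0,0],
    [-0.024,0.001,0.001,0,0,0]
  ]
}}

```text
time_s: 30.35
tcp_pos: [0.6118, 0.0952, 0.0352]
tool_rot: [180.0, 0.1, -178.0]
contact_force: [-0.1, -0.7, 2.7]
gripper_width: 0.0338
```

```bash
python3 -c "
from h import *
plan([0.6203,0.0953,0.0355],182)
c=save('wrist','26'); crop(c,'w26',100,100,400,320,2)"
```

```text
t 30.35 tcp [0.6118 0.0952 0.0352] rot [ 1.8000e+02  8.0000e-02 -1.7798e+02] w 0.0338 F [-0.1 -0.7  2.7]
move [-0.0085 -0.0002 -0.0003] [0.0001 0.0014 0.0003] dist 0.008 ang 0.1
```

View pics/w26.png

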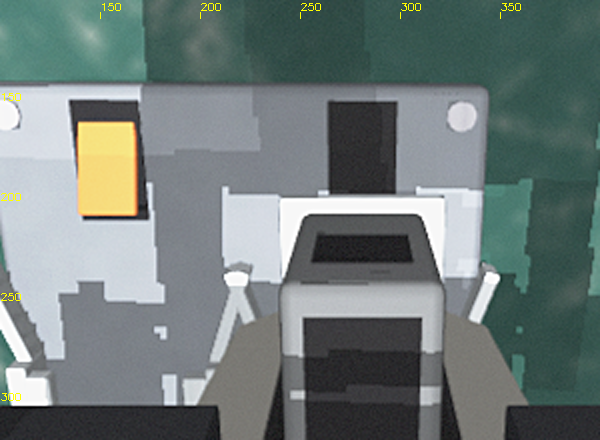

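{"op": "apply_moves", "data": {
  "steps": [
    [-0.003,0,0,0,0,0],
    [-0.006,0,0,0,0,0],
    [-0.009,0,0,0,0,0],
    [-0.011,0,0,0,0,0],
    [-0.011,0,0,0,0,0],
    [-0.011,0,0,0,0,0]
  ]
}}

```text
time_s: 31.0
tcp_pos: [0.6202, 0.0955, 0.0353]
tool_rot: [-180.0, -0.2, -178.0]
contact_force: [-14.8, -0.9, 14.6]
gripper_width: 0.0339
```

```bash
python3 -c "
from h import *
plan([0.6203,0.0953,0.0355],182)
c=save('wrist','27'); crop(c,'w27',100,100,400,320,2)"
```

```text
t 31.0 tcp [0.6202 0.0955 0.0353] rot [-180.     -0.2  -177.98] w 0.0339 F [-14.8  -0.9  14.6]
move [-0.0001 -0.0003 -0.0002] [-0.0001 -0.0035  0.0003] dist 0.0 ang 0.2
```

View pics/w27.png

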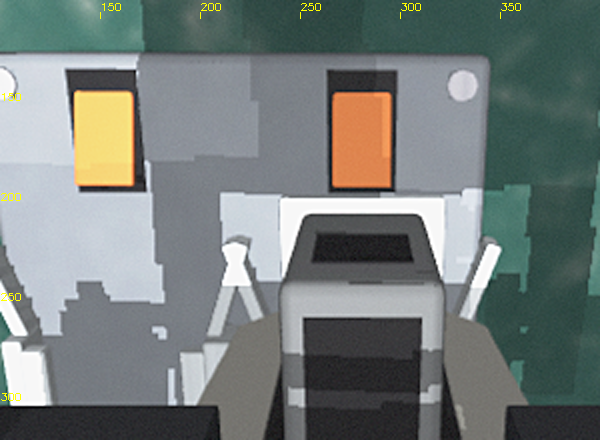

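The module is at the stop (15 N), exactly at the predicted home, and the orange catch at (281,170) has sprung up. Release and lift.

{"op": "apply_moves", "data": {
  "steps": [
    [-0.01,0,0,0,0,0],
    [0,0,0,0,0,0],
    [0,0,0,0,0,0],
    [0,0,-0.01,0,0,0],
    [0,0,-0.04,0,0,0],
    [0,0,-0.08,0,0,0],
    [0,0,-0.13,0,0,0],
    [0.0,0,-0.17,0,0,0],
    [0,0,-0.19,0,0,0]
  ],
  "claw": 0.55
}}

```text
time_s: 31.95
tcp_pos: [0.624, 0.0957, 0.2313]
tool_rot: [180.0, 0.5, -178.0]
contact_force: [-0.2, 0.9, 0.2]
gripper_width: 0.0508
```

{"op": "apply_moves", "data": {
  "steps": [
    [0.02,0,0,0,0,0],
    [0.02,0,0,0,0,0],
    [0.02,0,0,0,0,0]
  ]
}}

```text
time_s: 32.25
tcp_pos: [0.6019, 0.0948, 0.2251]
tool_rot: [-180.0, 0.0, -178.0]
contact_force: [-0.4, -0.1, 0.1]
gripper_width: 0.0512
```

```bash
python3 -c "
from h import *
plan([0.6757,0.0937,0.15],92)
c=save('wrist','28'); crop(c,'w28',0,0,560,420,1); crop(c,'w28a',180,120,360,300,4)
c=save('scene','28'); crop(c,'s28',190,90,470,300,2)"
```

```text
t 32.25 tcp [0.6019 0.0948 0.2251] rot [-1.8000e+02  3.0000e-02 -1.7798e+02] w 0.0512 F [-0.4 -0.1  0.1]
move [-0.0737 -0.0037  0.0751] [4.0000e-04 5.0000e-04 1.5711e+00] dist 0.105 ang 90.0
```

View pics/w28.png

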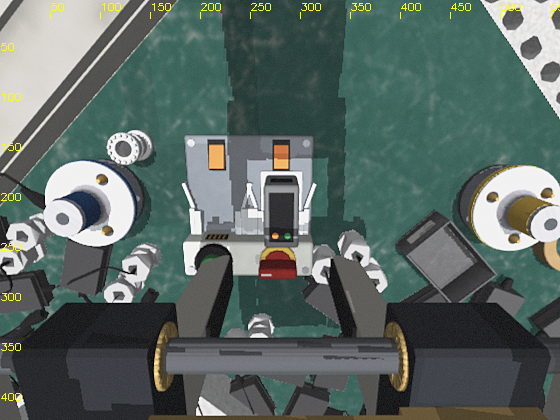

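View pics/w28a.png

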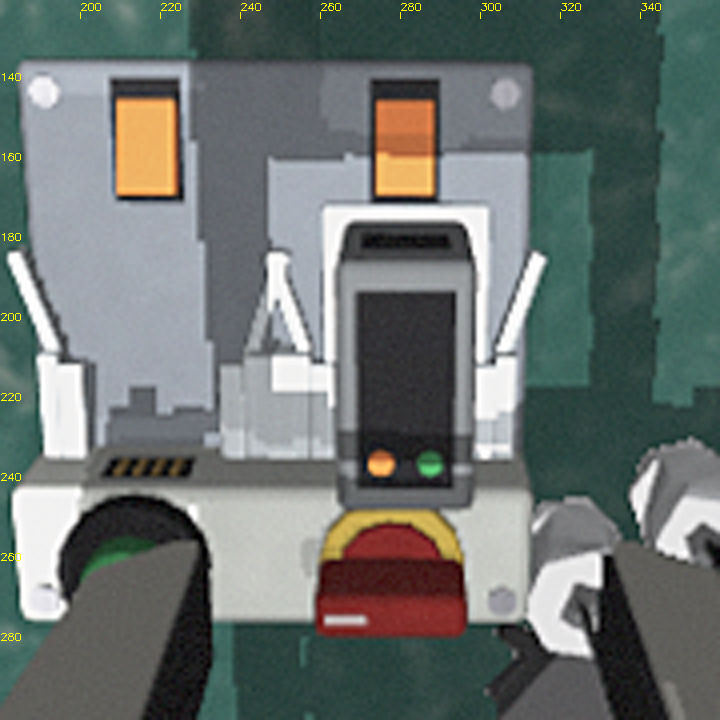

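View pics/s28.png

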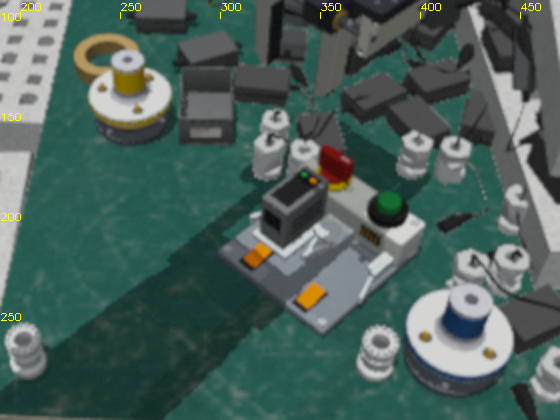

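The module sits home at (281,195) with its catch up at (281,157). The isolator at (278,267) is still off. A low grip with the jaws along x would hit the module, so I'll work out the clearances.

```bash
python3 -c "
from h import *
c=load('wrist','28');P=pts(c)
A=lambda x,y,z: ray(c,180+x/4,120+y/4,z)
print('bar top',A(392,617,.085),P[274,278],P[270,278])
q=P[185:240,265:297]; print('mod top z',np.median(q[...,2]))
a=[A(*k,.074)[:2] for k in [(338,255),(474,255),(474,505),(340,505)]]; print('mod top corners',a,np.mean(a,0))
print('foot rear edge',A(322,207,.018),A(488,207,.018)); print('bar corners',A(317,605,.085),A(467,600,.085),A(318,635,.085),A(466,635,.085))
plan([0.6755,0.0925,0.15],92)
"
```

```text
bar top [0.67646819 0.09417937 0.085     ] [0.67618654 0.09417009 0.08502113] [0.67172269 0.09402266 0.08531872]
mod top z 0.0745061356129042
mod top corners [array([0.58894995, 0.0785101 ]), array([0.58780048, 0.11029285]), array([0.65070825, 0.11351486]), array([0.65191119, 0.0803901 ])] [0.61984247 0.09567698]
foot rear edge [0.58787981 0.07156339 0.018     ] [0.58624756 0.1167287  0.018     ]
bar corners [0.67389233 0.07574848 0.085     ] [0.67121454 0.11232391 0.085     ] [0.68202933 0.07613703 0.085     ] [0.68070391 0.11254921 0.085     ]
t 32.35 tcp [0.6019 0.0948 0.2243] rot [-1.8000e+02 -4.0000e-02 -1.7799e+02] w 0.0512 F [ 0.2  0.4 -0.4]
move [-0.0735 -0.0048  0.0742] [-5.000e-04 -5.000e-04  1.571e+00] dist 0.105 ang 90.0
```

{"op": "apply_moves", "data": {
  "steps": [
    [-0.074,-0.0025,0.0,0,0,1.571],
    [-0.074,-0.0025,0.0,0,0,1.571],
    [-0.074,-0.0025,0.03,0,0,1.571],
    [-0.074,-0.0025,0.05,0,0,1.571],
    [-0.074,-0.0025,0.07,0,0,1.571],
    [-0.074,-0.0025,0.07,0,0,1.571],
    [-0.074,-0.0025,0.07,0,0,1.571],
    [-0.074,-0.0025,0.07,0,0,1.571],
    [-0.074,-0.0025,0.07,0,0,1.571],
    [-0.074,-0.0025,0.07,0,0,1.571]
  ],
  "claw": 0.25
}}

```text
time_s: 33.35
tcp_pos: [0.6758, 0.0949, 0.1536]
tool_rot: [-179.9, -0.0, 95.7]
contact_force: [-0.2, -0.8, -0.3]
gripper_width: 0.0233
```

{"op": "apply_moves", "data": {
  "steps": [
    [0,0,0,0,0,0.072],
    [0,0,0,0,0,0.072],
    [0,0,0,0,0,0.072],
    [0,0,0,0,0,0.072]
  ]
}}

```text
time_s: 33.75
tcp_pos: [0.6758, 0.0949, 0.1543]
tool_rot: [-180.0, 0.0, 92.1]
contact_force: [0.2, 0.6, -0.4]
gripper_width: 0.0235
```

```bash
python3 -c "
from h import *
plan([0.6758,0.0932,0.078],92)
c=save('wrist','29'); crop(c,'w29',150,120,420,320,2)
"
```

```text
t 33.75 tcp [0.6758 0.0949 0.1543] rot [-179.97    0.     92.05] w 0.0235 F [ 0.2  0.6 -0.4]
move [-0.0017  0.      0.0763] [-0.0006  0.      0.0009] dist 0.076 ang 0.1
```

View pics/w29.png

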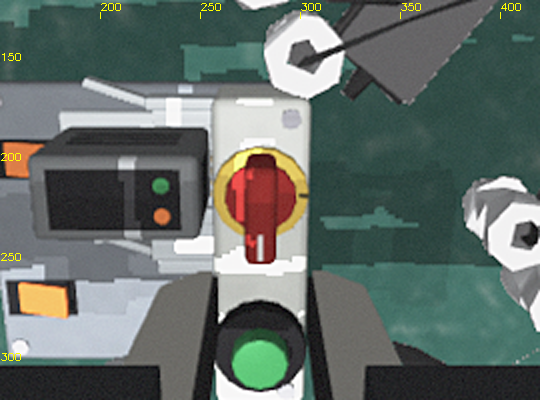

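```bash
python3 -c "
from h import *
c=load('wrist','29');P=pts(c)
print('start',ray(c,280,299,.068),P[299,280]); print('bar',ray(c,280,120+235/2,.085), 'bar u mid', ray(c,150+260/2,120+210/2,.085),ray(c,280.5,216,.059))
"
```

```text
start [0.67903786 0.02611028 0.068     ] [0.67894465 0.02886735 0.07262063]
bar [0.67687459 0.08692409 0.085     ] bar u mid [0.67652931 0.09653514 0.085     ] [0.67694052 0.09522155 0.059     ]
```

{"op": "apply_moves", "data": {
  "steps": [
    [-0.0015,0,0.03,0,0,0],
    [-0.0015,0,0.05,0,0,0],
    [-0.0015,0,0.065,0,0,0],
    [-0.0015,0,0.073,0,0,0],
    [-0.0015,0,0.076,0,0,0],
    [-0.0015,0,0.076,0,0,0],
    [-0.0015,0,0.076,0,0,0]
  ]
}}

```text
time_s: 34.5
tcp_pos: [0.6766, 0.0935, 0.0801]
tool_rot: [179.9, -0.0, 92.0]
contact_force: [-1.0, 0.4, -0.3]
gripper_width: 0.0229
```

```bash
python3 -c "
from h import *
plan([0.6758,0.0932,0.078],92)
c=save('wrist','30'); crop(c,'w30',150,120,420,320,2)
c=save('scene','30'); crop(c,'s30',270,110,430,250,5)
"
```

```text
t 34.5 tcp [0.6766 0.0935 0.0801] rot [179.89  -0.    91.96] w 0.0229 F [-1.   0.4 -0.3]
move [-0.0003 -0.0009  0.0021] [ 0.0018 -0.     -0.0008] dist 0.002 ang 0.1
```

View pics/w30.png

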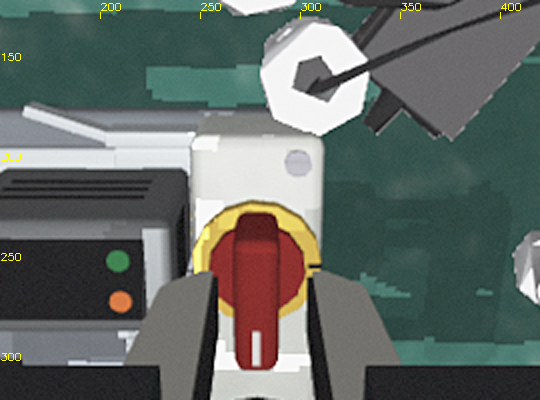

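View pics/s30.png

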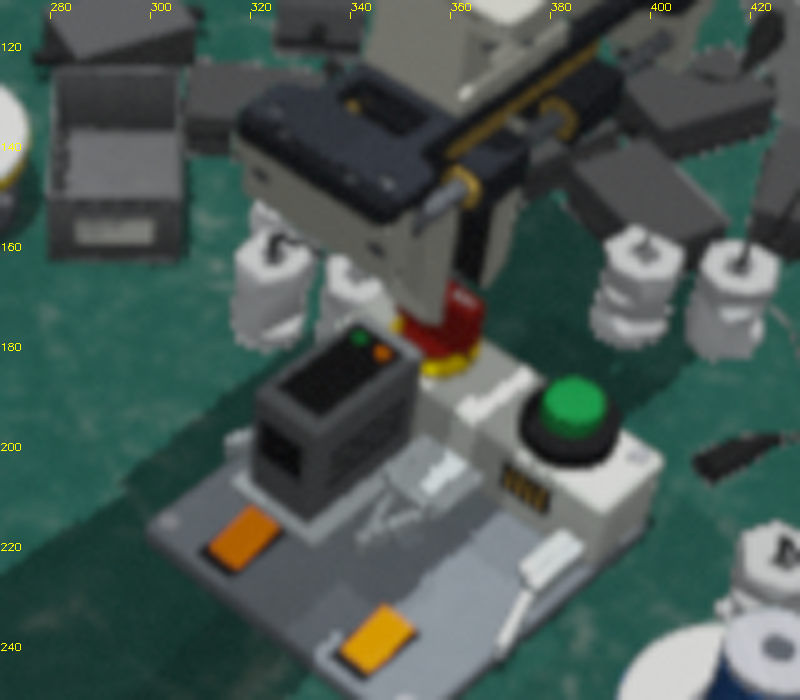

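{"op": "apply_moves", "data": {
  "steps": [
    [0,0,0.002,0,0,0],
    [0,0,0.002,0,0,0],
    [0,0,0.002,0,0,0],
    [0,0,0.002,0,0,0]
  ],
  "claw": 0,
  "grip_force": 20
}}

```text
time_s: 35.0
tcp_pos: [0.6752, 0.0934, 0.0769]
tool_rot: [-179.9, 0.0, 92.0]
contact_force: [-5.3, -0.3, 4.4]
gripper_width: 0.0115
```

{"op": "apply_moves", "data": {
  "steps": [
    [0,0,0,0,0,-0.08],
    [0,0,0,0,0,-0.16],
    [0,0,0,0,0,-0.24],
    [0,0,0,0,0,-0.32],
    [0,0,0,0,0,-0.4],
    [0,0,0,0,0,-0.48],
    [0,0,0,0,0,-0.56],
    [0,0,0,0,0,-0.64],
    [0,0,0,0,0,-0.72],
    [0,0,0,0,0,-0.8]
  ]
}}

```text
time_s: 36.0
tcp_pos: [0.6755, 0.0935, 0.077]
tool_rot: [-180.0, -0.0, 138.0]
contact_force: [-3.5, 0.4, 3.6]
gripper_width: 0.0116
```

```bash
python3 -c "
from h import *
plan([0.6758,0.0932,0.078],182)
c=save('wrist','31'); crop(c,'w31',150,120,420,320,2)
"
```

```text
t 36.0 tcp [0.6755 0.0935 0.077 ] rot [-1.7998e+02 -3.0000e-02  1.3797e+02] w 0.0116 F [-3.5  0.4  3.6]
move [-0.0004 -0.0001 -0.001 ] [-1.000e-04 -6.000e-04 -7.684e-01] dist 0.001 ang 44.0
```

View pics/w31.png

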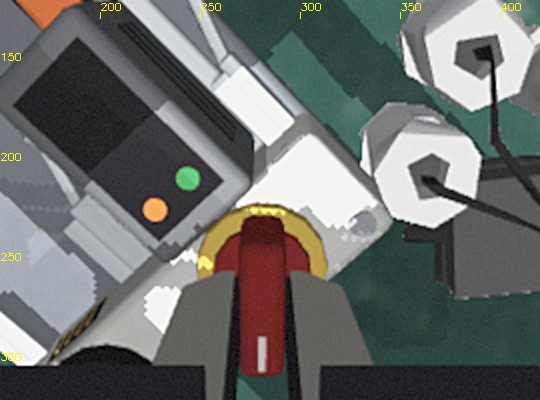

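The bar at (281,265) is turning with the gripper. Finishing the turn, a little past nominal, to the stop.

{"op": "apply_moves", "data": {
  "steps": [
    [0,0,0,0,0,-0.08],
    [0,0,0,0,0,-0.16],
    [0,0,0,0,0,-0.24],
    [0,0,0,0,0,-0.32],
    [0,0,0,0,0,-0.4],
    [0,0,0,0,0,-0.48],
    [0,0,0,0,0,-0.56],
    [0,0,0,0,0,-0.64],
    [0,0,0,0,0,-0.72],
    [0,0,0,0,0,-0.77]
  ]
}}

```text
time_s: 37.05
tcp_pos: [0.6756, 0.0938, 0.0769]
tool_rot: [180.0, -0.0, -178.0]
contact_force: [-2.9, 0.9, 2.5]
gripper_width: 0.012
```

{"op": "apply_moves", "data": {
  "steps": [
    [0,0,0,0,0,-0.02],
    [0,0,0,0,0,-0.03],
    [0,0,0,0,0,-0.03],
    [0,0,0,0,0,-0.03]
  ]
}}

```text
time_s: 37.45
tcp_pos: [0.6756, 0.0938, 0.077]
tool_rot: [180.0, -0.0, -176.5]
contact_force: [-5.3, 3.4, 4.5]
gripper_width: 0.012
```

```bash
python3 -c "
from h import *
print(get_state()['torque'])
plan([0.6758,0.0932,0.078],182)
c=save('wrist','32'); crop(c,'w32',150,120,420,320,2)
"
```

```text
[ 0.44107538  0.86383262 -0.30387136]
t 37.45 tcp [0.6756 0.0938 0.077 ] rot [ 1.7997e+02 -2.0000e-02 -1.7647e+02] w 0.012 F [-5.3  3.4  4.5]
move [-0.0001 -0.0006 -0.001 ] [ 0.0006 -0.0003  0.0266] dist 0.001 ang 1.5
```

View pics/w32.png

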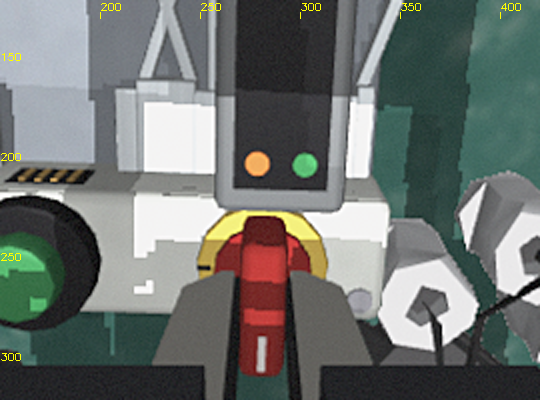

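At the stop (−0.30 N m). Release, lift, and look at the button.

{"op": "apply_moves", "data": {
  "steps": [
    [0,0,0,0,0,0.02],
    [0,0,0,0,0,0.02],
    [0,0,0,0,0,0.02],
    [0,0,-0.02,0,0,0.02],
    [0,0,-0.05,0,0,0.02],
    [0,0,-0.08,0,0,0.02],
    [0.03,-0.04,-0.1,0,0,0.02],
    [0.05,-0.067,-0.1,0,0,0.02],
    [0.05,-0.067,-0.1,0,0,0.02],
    [0.05,-0.067,-0.1,0,0,0.02]
  ],
  "claw": 0.25
}}

```text
time_s: 38.5
tcp_pos: [0.6302, 0.0227, 0.177]
tool_rot: [180.0, 0.0, -177.6]
contact_force: [0.3, -0.9, -0.1]
gripper_width: 0.023
```

{"op": "apply_moves", "data": {
  "steps": [
    [0,0,0,0,0,0],
    [0,0,0,0,0,0],
    [0,0,0,0,0,0]
  ],
  "claw": 0
}}

```text
time_s: 38.8
tcp_pos: [0.6303, 0.0242, 0.1763]
tool_rot: [180.0, -0.0, -177.5]
contact_force: [0.1, 0.3, -0.8]
gripper_width: 0.0043
```

```bash
python3 -c "
from h import *
plan([0.679,0.0265,0.08],182)
c=save('wrist','33'); crop(c,'w33',180,120,420,320,3)
P=pts(c); np.save('pics/p33.npy',P)
c=save('top','33'); crop(c,'t33',150,100,430,310,2)
"
```

```text
t 38.8 tcp [0.6303 0.0242 0.1763] rot [ 1.7999e+02 -3.0000e-02 -1.7746e+02] w 0.0043 F [ 0.1  0.3 -0.8]
move [-0.0488  0.0001  0.0963] [ 0.0001 -0.0005  0.0094] dist 0.108 ang 0.5
```

View pics/w33.png

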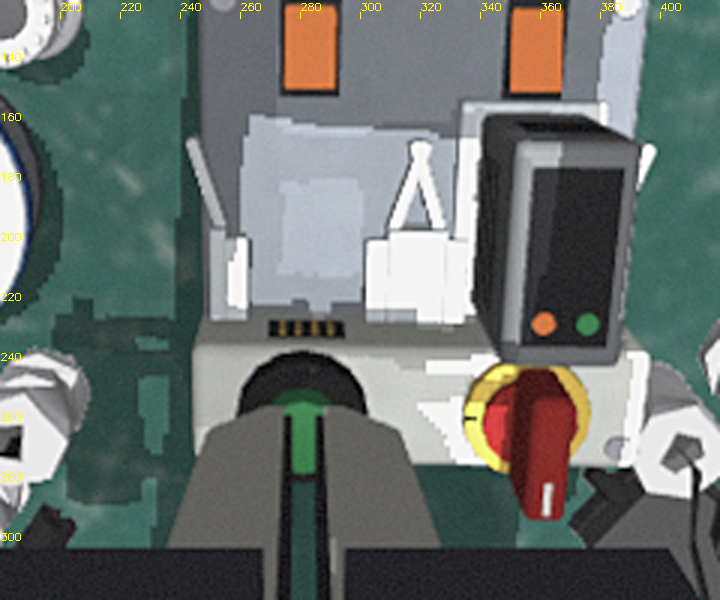

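View pics/t33.png

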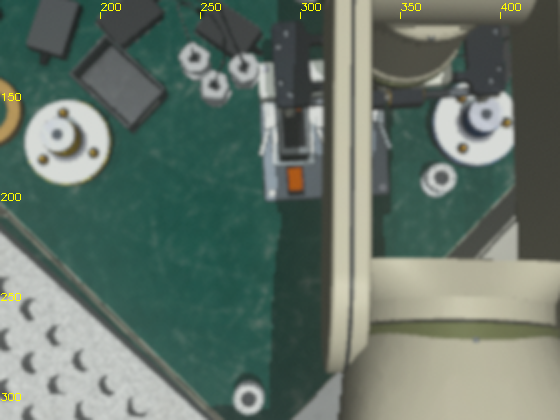

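```bash
python3 -c "
from h import *
c=load('wrist','2');P=pts(c); im=c['image'].astype(int)
g=(im[...,1]>90)&(im[...,1]>im[...,0]*1.6)&(im[...,1]>im[...,2]*1.25); g[:, :100]=0; g[:,210:]=0; g[:235]=0; g[310:]=0
ys,xs=np.nonzero(g); print(len(xs),xs.mean(),ys.mean(),xs.min(),xs.max(),ys.min(),ys.max(), P[g][:,2].max(), np.median(P[g],0))
top=P[g]; top=top[top[:,2]>.066]; print(len(top),top.mean(0),top.min(0),top.max(0))
for q in [(125,265),(185,290),(155,238)]: print(P[q[1],q[0]])
plan([0.679,0.0268,0.08],182)
"
```

```text
1403 148.34354953670706 276.3392729864576 127 170 254 297 0.22926502515387095 [0.67736648 0.0259124  0.07217531]
1400 [0.6770569  0.02600366 0.07257842] [0.59439165 0.01480699 0.06795311] [0.68962467 0.09003354 0.22926503]
[0.67612274 0.01003773 0.06240881]
[7.25364637e-01 2.28841502e-02 6.19078973e-04]
[0.66017492 0.02718733 0.06274836]
t 38.9 tcp [0.6303 0.024  0.1764] rot [ 1.8000e+02 -3.0000e-02 -1.7748e+02] w 0.0006 F [-0.3 -0.4  0.9]
move [-0.0489  0.0007  0.0964] [ 0.     -0.0004  0.0091] dist 0.108 ang 0.5
```

{"op": "apply_moves", "data": {
  "steps": [
    [-0.048,0.001,0.03,0,0,0],
    [-0.048,0.001,0.06,0,0,0],
    [-0.048,0.001,0.085,0,0,0],
    [-0.048,0.001,0.095,0,0,0],
    [-0.048,0.001,0.095,0,0,0],
    [-0.048,0.001,0.095,0,0,0],
    [-0.048,0.001,0.095,0,0,0]
  ]
}}

```text
time_s: 39.6
tcp_pos: [0.6795, 0.0264, 0.0844]
tool_rot: [-180.0, 0.2, -177.5]
contact_force: [-0.8, -0.4, -0.3]
gripper_width: 0.0
```

```bash
python3 -c "
from h import *
plan([0.678,0.0262,0.062],182)
c=save('scene','34'); crop(c,'s34',300,120,450,250,5)
"
```

```text
t 39.6 tcp [0.6795 0.0264 0.0844] rot [-179.98    0.21 -177.52] w 0.0 F [-0.8 -0.4 -0.3]
move [ 0.0016 -0.0002  0.0224] [-0.0003  0.0036  0.0083] dist 0.022 ang 0.5
```

View pics/s34.png

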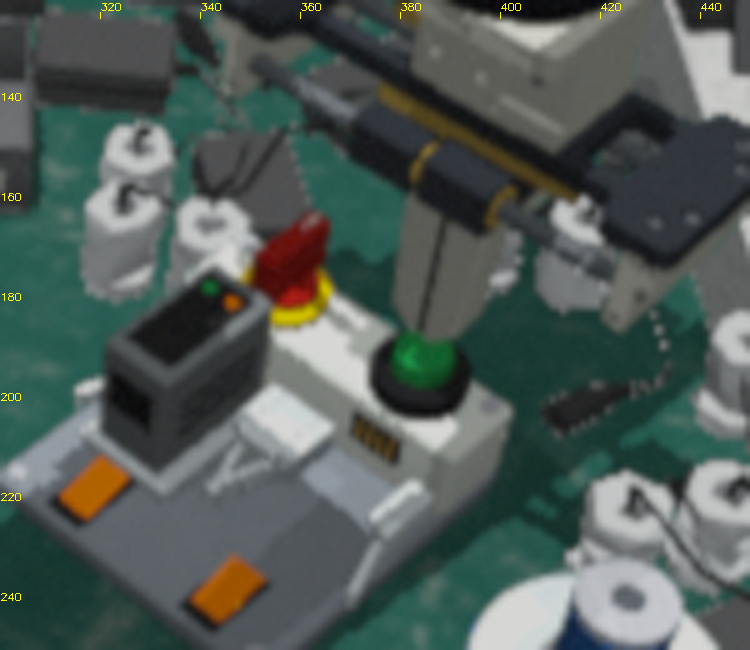

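The isolator bar at (355,172) lies along dock x again, so it's on. The closed fingers are above the button at (384,190), so press.

{"op": "apply_moves", "data": {
  "steps": [
    [0.001,0,0.008,0,0,0],
    [0.001,0,0.014,0,0,0],
    [0.001,0,0.019,0,0,0],
    [0.001,0,0.0225,0,0,0],
    [0.001,0,0.0225,0,0,0]
  ]
}}

```text
time_s: 40.15
tcp_pos: [0.6782, 0.0264, 0.0657]
tool_rot: [-180.0, 0.2, -177.5]
contact_force: [-19.7, -0.4, 40.9]
gripper_width: 0.0008
```

{"op": "apply_moves", "data": {
  "steps": [
    [0,0,0.001,0,0,0],
    [0,0,0.002,0,0,0],
    [0,0,0.002,0,0,0]
  ]
}}

```text
time_s: 40.45
tcp_pos: [0.6784, 0.0264, 0.0655]
tool_rot: [-180.0, 0.2, -177.5]
contact_force: [-26.6, -0.4, 51.1]
gripper_width: 0.0005
```

```bash
python3 -c "
from h import *
c=save('scene','35'); crop(c,'s35',340,150,440,230,7)
c=save('wrist','35'); crop(c,'w35',180,120,420,320,3)
"
```

```text
(no output)
```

View pics/s35.png

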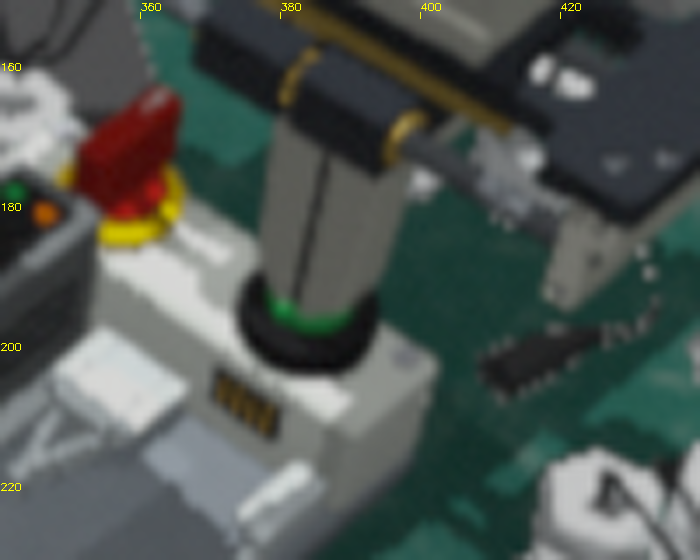

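View pics/w35.png

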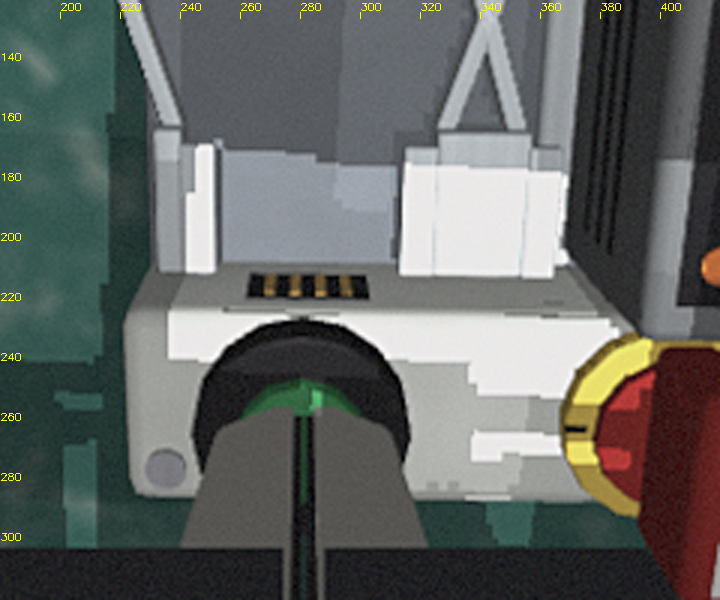

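The green button at (384,195) is down to the bezel and rigid: it bottomed at 65.5 mm from a seen top of about 72 mm, a 6 mm travel. It has been held for about half a second, so release.

{"op": "apply_moves", "data": {
  "steps": [
    [0,0,-0.03,0,0,0],
    [0,0,-0.07,0,0,0],
    [0,0,-0.11,0,0,0],
    [0.03,0,-0.15,0,0,0],
    [0.06,0.02,-0.19,0,0,0],
    [0.06,0.04,-0.2,0,0,0],
    [0.06,0.04,-0.2,0,0,0],
    [0.06,0.04,-0.2,0,0,0],
    [0.06,0.04,-0.2,0,0,0]
  ]
}}

```text
time_s: 41.45
tcp_pos: [0.6148, 0.0631, 0.255]
tool_rot: [-180.0, -0.2, -177.5]
contact_force: [0.3, -0.2, 0.5]
gripper_width: 0.0003
```

{"op": "apply_moves", "data": {
  "steps": [
    [0,0,-0.02,0,0,0],
    [0,0,-0.02,0,0,0],
    [0,0,-0.02,0,0,0]
  ],
  "claw": 0.9
}}

```text
time_s: 41.75
tcp_pos: [0.6156, 0.0632, 0.2761]
tool_rot: [-180.0, -0.0, -177.6]
contact_force: [0.1, 0.5, 0.4]
gripper_width: 0.0201
```

```bash
python3 -c "
from h import *
print(get_state()['time_s'],get_state()['contact_force'])
c=save('wrist','36'); crop(c,'w36',0,0,560,420,1); crop(c,'w36a',170,130,350,290,4)
P=pts(c)
c=save('scene','36'); crop(c,'s36',190,90,470,300,2)
"
```

```text
41.75 [0.06234017 0.46434334 0.3874517 ]
```

View pics/w36.png

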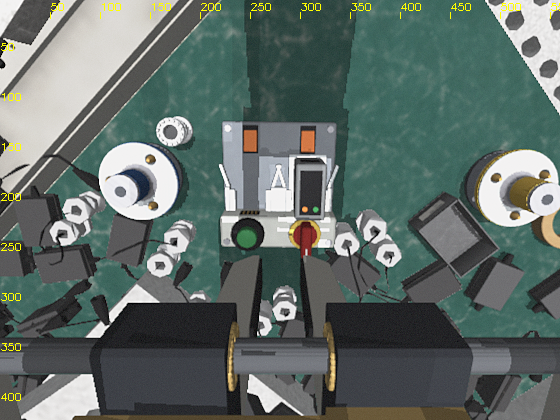

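View pics/s36.png

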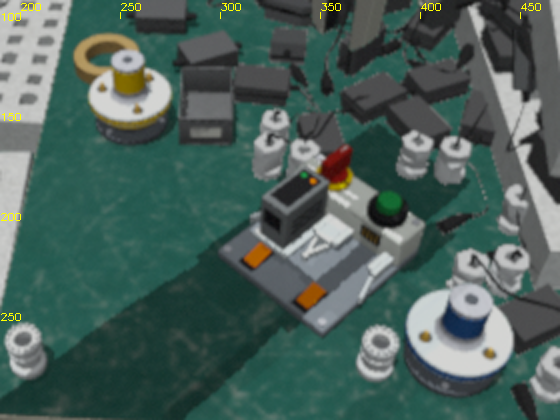

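View pics/w36a.png

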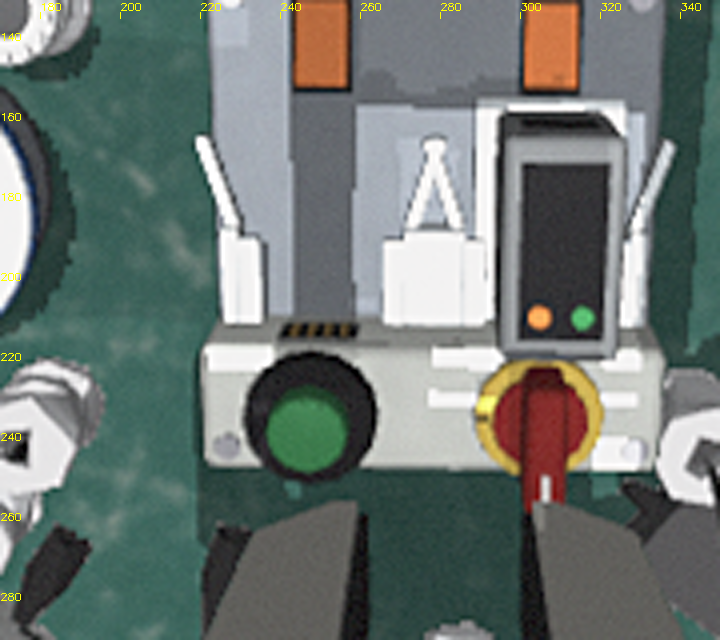

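All as required: both wheels seated, module home behind its raised catch at (306,141), isolator on, button sprung back, and couplings untouched. Handing in.

```bash
python3 -c "
from h import *
print(sign_off())"
```

```text
the job is handed in; nothing more can be done
None
```

The whole job was done in the order asked and handed in at about 42 s. The sign-off gave no verdict.

**Isolator:** I turned it off first, until it stalled at the stop, and back on after the module was home. The final pictures show its bar along the dock's x axis, meaning on.

**Wheels:** Both are on the hubs of their own colour with all three studs standing through. The disc tops measured 43 to 45 mm above the bench, against 44 mm expected. I took these readings after each release. Later pictures show the wheels unmoved.

**Module:** Only one was on the bench. It is home in lane 1, and it met the stop at the expected position with about 15 N. The orange catch sprang up behind it.

**Start button:** I pressed it last and held it for about half a second. In the last picture it had sprung back.

**Other checks:** I did not touch the couplings, and the gripper was clear of everything at hand-in.

**What disagreed:**
- **Button height:** the button stopped at a tool height of 65.5 mm, not the 62 mm the description implies. The camera also put its top at about 72 mm rather than 68 mm. The travel is therefore about 6 mm, and I took it as fully down, with the picture showing it level with its bezel.
- **Press force:** pushing on the bottomed button reached about 51 N in z, through the fingertips only. That is well below the 120 N wrist limit, but more than the press needed.
- **Isolator disc:** contact there also came about 5 mm higher than the description says. The turn was not affected.

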